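# Warm the lacquer pots and open the gas valve with its key

### The arm

A 6-joint arm with a two-finger parallel gripper is mounted at the origin on the work surface. World frame = base frame: x ahead of the robot, y to its left, z up, the work surface at z = 0. Lengths are in mm, angles in rad, forces in N, time in s.
With the tool pointing down it reaches from about 375 to 900 mm from the base axis. Payload 3.1 kg.
Tool frame: the origin (TCP) lies on the centre line of the jaws, within the pads' length; the fingertips stand tips_ahead ahead of it and the grasp point (between the pads) lies 3 mm ahead of it (tips_ahead is the distance from the TCP to the fingertips, in mm); z points along the fingers, y is the line along which they close (so a half turn about z gives the same grasp; the last joint's range is limited). The gripper opens to 85 mm and grips with 20 to 120 N. Pads are 22 mm wide; open, the fingers measure 114 mm over their backs; the gripper's body (76 mm by 85 mm) begins 54 mm behind the grasp point. The pads swing forward as they close: fully open they stand 13 mm farther back than shut.
Start: joints at [1.06, 0.527, 1.433, -0, 1.181, -0.178], TCP at [204.14, 590.697, 218.51] pointing down, gripper open.
Joint ranges: [-3.08, 3.08], [-0.75, 2.2], [0.22, 2.44], [-1.43, 4.57], [0, 2.65], [-2.85, 2.85]. Speed limits (rad/s): [2.79, 2.79, 3.14, 3.14, 3.14, 3.14].

### API

Orientations are given as a unit quaternion [x, y, z, w].
In Python, from workcell import get_state, read_camera, close_job, tips_ahead gives the robot as it stands.
- The arm moves only by the shell command python3 -m inch 'ROWS'. ROWS is text: rows parted by semicolons, each of 7 numbers parted by spaces: the turn, a rotation vector about the tool's x, y, z in rad, then the shift along the tool's x, y, z in m, then the opening, from 0 (shut) to 1 (fully open). In form: wx wy wz x y z fingers; .... A call has 1 to 12 rows; each row shifts and turns the commanded pose from where the row before left it, along the tool's axes as they then stand; what a row does not reach is not made up. A row lasts 1/8 s, in which the tool goes at most 62.5 mm and 10.7 degrees, less where a joint would pass 70% of its speed; a pose out of reach is approached as far as the arm can. A call is refused whole if a number of a shift passes 0.0625 or a number of a turn 0.188, either way. A call with a gripper value outside its range is refused whole. The fingers move at their own pace and stop on an object; the grip force is fixed at half the most. Time passes only in rows, so rows that do not move let the fingers close. It gives the time, the measured TCP pose, the force, the opening and the grip force at its end, in the units of the state.
- get_state(): the state, without advancing time (a new reading comes with each control period).
- read_camera(name): name is "scene" or "top" or "wrist"; returns a dict with "color" (400x640x3 uint8, red, green, blue), "camera_matrix" (3x3 intrinsics, pixels), "R" (3x3) and "t" (3): a world point X has camera coordinates R X + t. Camera axes: x right, y down, z forward; pixel columns grow to the right and rows downward; lengths in mm; the calibration is good to about 2 mm. A picture is of the moment at which its call begins. There is no depth.
- close_job(): hands the job in; it is judged then, once.
The state is a dict: "time_s": time; "joints": joint angles; "qd": joint speeds; "effort": joint torques, N m; "tcp_pos": TCP position; "tool_rot": TCP orientation; "wrist_force": force on the tool from outside, world axes, zero at the start; "ft_torque": the same for the moment, N m; "width": finger opening in mm; "finger_force": force on a finger pad.
Only numpy, scipy, OpenCV 4.12 (cv2) and the standard library are available. Lean on these libraries where they do the work, as an engineer would, in place of code of your own. Each camera call takes 0.05 s, during which the arm holds its last target. There are 200 camera calls.

### The job

Slide every pot on the hotplate from the far parking row onto a heating ring of its own width, well centred and one pot to a ring; never lift or tip them, and hold them gently, for they are brittle. When all are on their rings, fit the square key fully down onto the valve's spindle, turn the valve anticlockwise to its stop with it, then pull the key off and stand it upright back in its tray. Leave the can, the bowl and the rubbing block beside the hotplate where they are.

Things in the scene. Friction and masses are not known exactly. Their poses are not given: they have to be found in the camera images.
- hotplate: flat dark steel hotplate fixed on the bench, 420 (its x) x 500 (its y) mm, origin at the centre of its underside; its top is 16 mm above the bench, with a rim 6 mm wide, 10 mm high along all edges. Its near half (its x = -115 mm) carries four round rings in a row at y = -180, -60, 60, 180 mm, its far half (x = +115 mm) four grey square parking outlines (90 mm) at the same y.
- ring_wide_1: wide heating ring: a flat light-metal circle let into the hotplate's near row, 116 mm outside diameter, flush, with a dot at its centre; origin at its centre, at the height of the hotplate's top. There are two wide and two small rings, in any order along the row; any pot of the matching width may stand on either.
- ring_wide_2: wide heating ring: a flat light-metal circle let into the hotplate's near row, 116 mm outside diameter, flush, with a dot at its centre; origin at its centre, at the height of the hotplate's top. There are two wide and two small rings, in any order along the row; any pot of the matching width may stand on either.
- ring_small_1: small heating ring: a flat light-metal circle let into the hotplate's near row, 88 mm outside diameter, flush, with a dot at its centre; origin at its centre, at the height of the hotplate's top. There are two wide and two small rings, in any order along the row; any pot of the matching width may stand on either.
- ring_small_2: small heating ring: a flat light-metal circle let into the hotplate's near row, 88 mm outside diameter, flush, with a dot at its centre; origin at its centre, at the height of the hotplate's top. There are two wide and two small rings, in any order along the row; any pot of the matching width may stand on either.
- pot_wide_a: wide brittle earthenware pot, lid sealed on, 96 mm diameter, flat lid top 36 mm above its foot, on it an upright round knob 26 mm diameter, 32 mm tall; about 0.45 kg; origin at the centre of its underside, z up. Starts near a parking outline; may be absent. A light grip of 20 to 40 N on the knob is safe; over 55 N a finger cracks it.
- pot_wide_b: wide brittle earthenware pot, lid sealed on, 96 mm diameter, flat lid top 36 mm above its foot, on it an upright round knob 26 mm diameter, 32 mm tall; about 0.45 kg; origin at the centre of its underside, z up. Starts near a parking outline; may be absent. A light grip of 20 to 40 N on the knob is safe; over 55 N a finger cracks it.
- pot_small_a: small brittle earthenware pot, lid sealed on, 76 mm diameter, flat lid top 42 mm above its foot, on it an upright round knob 26 mm diameter, 32 mm tall; about 0.45 kg; origin at the centre of its underside, z up. Starts near a parking outline; may be absent. A light grip of 20 to 40 N on the knob is safe; over 55 N a finger cracks it.
- pot_small_b: small brittle earthenware pot, lid sealed on, 76 mm diameter, flat lid top 42 mm above its foot, on it an upright round knob 26 mm diameter, 32 mm tall; about 0.45 kg; origin at the centre of its underside, z up. Starts near a parking outline; may be absent. A light grip of 20 to 40 N on the knob is safe; over 55 N a finger cracks it.
- valve: grey gas valve block fixed on the bench to one side of the hotplate, 80 x 80 x 34 mm, origin at the centre of its underside; on its top the upright spindle
- spindle (a joint): turning angle of the valve's spindle (rad): 0 closed, 1.4 fully open at its stop; it turns anticlockwise seen from above to open, stiffly (0.12 N m), and stays where it is left
- spindle_seat (a point): the seat of the spindle: centre of the top of its round brass collar (48 mm diameter), 40 mm above the bench; its frame turns with the spindle, z up, x and y along the flats. Above it stands the square shaft, 16 x 16 mm, 24 mm tall; the brass pointer on the collar points along x
- key: valve key: dark steel square hub 44 x 44 x 32 mm, square bore 18 x 18 mm, 27 mm deep, open below, parallel to the hub's sides; on the hub a wooden grip bar 90 (its x) x 14 (its y) mm, from 32 to 64 mm above the underside; origin at the centre of the underside, z up; 0.25 kg. Fits in any of four quarter turns; seated when its underside lies on the collar. Starts upright in the tray.
- tray: low open wooden tray for the key, fixed on the bench on the other side of the hotplate from the valve, 130 x 130 mm outside, walls 5 mm thick and 16 mm high, floor 5 mm thick; origin at the centre of its underside
- tin: bystander: plain metal can, 72 mm diameter, 100 mm tall; origin at the centre of its underside
- bowl: bystander: white bowl, 110 mm diameter, 50 mm tall; origin at the centre of its underside
- rubbing_block: bystander: wooden rubbing block 100 x 60 x 40 mm; origin at the centre of its underside
Mind the look-alikes: they are no part of the job. What is shaped like the key but blue or pink is not meant.

How it is judged:
By the outcome, as a careful person would: the job done as asked, in the order asked, and still so for the second after the job is handed in, with the robot touching nothing.
Of pot_wide_a, pot_wide_b, pot_small_a, pot_small_b only 2 to 4 are there at a start; the rules pass over those that are not, and their reading is None.
At some moment in a run one of pot_wide_a, pot_wide_b, pot_small_a, pot_small_b may be knocked a few centimetres aside while the robot is not near it.
It also fails if it takes over 210 s, if anything falls off the work surface, if the arm or the gripper's body presses on something with over 40 N, if the wrist force passes 120 N, or if a joint passes its speed limit or range.

## Working session

There is one attempt and no reset: what is moved stays moved. The work goes in short steps, Python scripts to look and compute and a shell command to move; the robot and the scene stay as the last step left them, time stands still between calls to the robot, and variables do not carry over. Pictures are saved under pics/ and viewed, at most 14 in all, crops included, and the job is handed in when it is done.

```bash
mkdir -p pics; ls; cat > h.py <<'E'
import numpy as np, cv2
from workcell import *
from scipy.spatial.transform import Rotation as Rn
def snap(name,fn=None):
    d=read_camera(name); im=cv2.cvtColor(d["color"],cv2.COLOR_RGB2BGR)
    np.savez('last_%s.npz'%name,im=im,K=d["camera_matrix"],R=d["R"],t=d["t"])
    if fn: cv2.imwrite('pics/'+fn,im)
    return im
def ray(name,u,v,z):
    d=np.load('last_%s.npz'%name); K,R,t=d['K'],d['R'],np.array(d['t']).ravel()
    c=-R.T@t; r=R.T@np.linalg.inv(K)@np.array([u,v,1.]); return c+r*(z-c[2])/r[2]
def proj(name,X):
    d=np.load('last_%s.npz'%name); p=d['K']@(d['R']@np.array(X,float)+np.array(d['t']).ravel()); return p[:2]/p[2]
def crop(name,fn,x0,y0,x1,y1,s):
    im=np.load('last_%s.npz'%name)['im']; cv2.imwrite('pics/'+fn,cv2.resize(im[y0:y1,x0:x1],None,fx=s,fy=s,interpolation=cv2.INTER_CUBIC))
E
python3 - <<'E'
from h import *
snap('top','top0.png');snap('scene','scene0.png')
s=get_state()
for k,v in s.items(): print(k,np.round(v,3))
try: print(tips_ahead())
except Exception as e: print(tips_ahead)
print(Rn.from_quat(s['tool_rot']).as_matrix().round(3))
for n in('top','scene'):
    d=np.load('last_%s.npz'%n); print(n,(-d['R'].T@d['t'].ravel()).round(),d['K'].round().tolist())
E
```

```text
pics
time_s 0.1
joints [ 1.059  0.528  1.434  0.     1.181 -0.178]
qd [-0.001 -0.003 -0.003  0.    -0.001  0.   ]
effort [ 0.0000e+00 -4.4331e+01 -1.7859e+01 -0.0000e+00  4.0000e-03  0.0000e+00]
tcp_pos [203.816 590.121 217.633]
tool_rot [ 0.166  0.986 -0.001 -0.   ]
wrist_force [-0.098 -0.191  0.624]
ft_torque [-0.036 -0.004 -0.008]
finger_force 0.0
width 85.278
22.0
[[-0.945  0.327 -0.001]
 [ 0.327  0.945 -0.002]
 [ 0.    -0.002 -1.   ]]
top [ 297.  -74. 1825.] [[487.0, 0.0, 320.0], [0.0, 487.0, 203.0], [0.0, 0.0, 1.0]]
scene [1336.  377.  767.] [[368.0, 0.0, 317.0], [0.0, 368.0, 197.0], [0.0, 0.0, 1.0]]
```

View pics/top0.png

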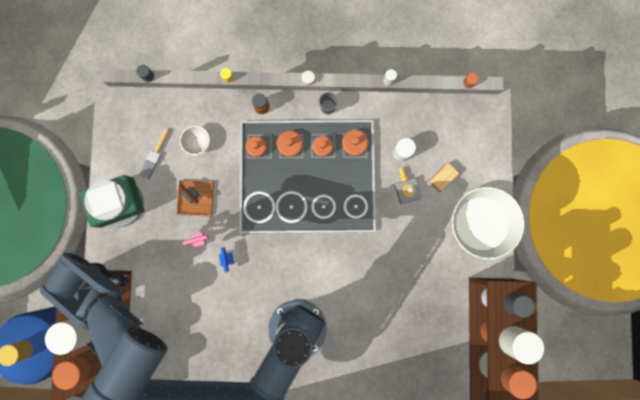

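View pics/scene0.png

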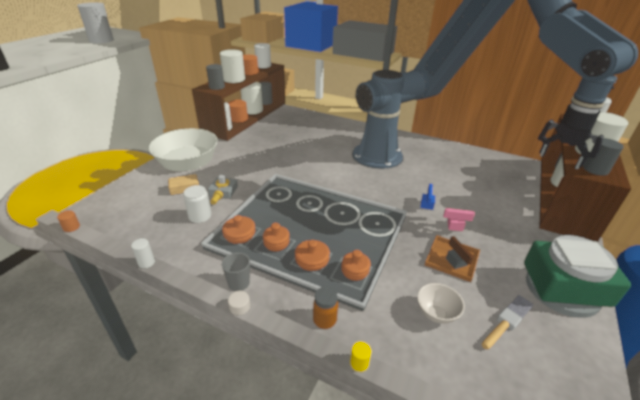

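```bash
python3 - <<'E'
from h import *
crop('top','c1.png',165,90,475,290,2.58)
E
```

```text
(no output)
```

View pics/c1.png

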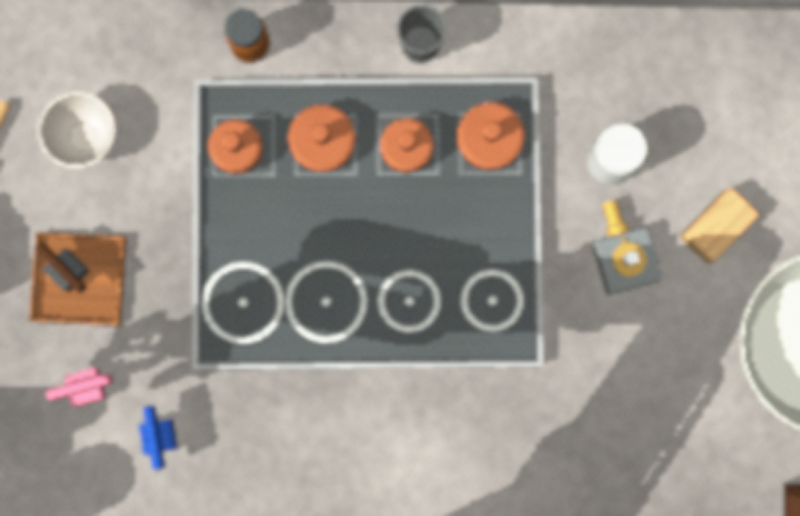

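```bash
python3 - <<'E'
from h import *
s=2.58
def P(n,u,v,z): print(n,ray('top',165+(u+.5)/s-.5,90+(v+.5)/s-.5,z).round(1))
for n,u,v in(('r1',243,302),('r2',325.5,302),('r3',409,301),('r4',492,300)): P(n,u,v,16)
for n,u,v in(('cornTL',195,80),('TR',538,80),('BL',196,365),('BR',542,364)): P(n,u,v,26)
for n,u,v,z in(('k1',234,140,84),('k2',321,131,84),('k3',406,126,84),('k4',491,129,84)): P(n,u,v,z)
for n,u,v,z in(('b1',235,146,46),('b2',322,137,40),('b3',406,144,46),('b4',491,135,40)): P(n,u,v,z)
for n,u,v,z in(('spt',632,258,64),('collar',629,259,40),('ptr',610,203,40),('vTL',594,240,34),('vTR',648,228,34),('vBL',608,292,34),('vBR',661,280,34)): P(n,u,v,z)
for n,u,v,z in(('tTL',35,232,16),('tTR',125,234,16),('tBL',31,320,16),('tBR',123,325,16),('gripA',43,243,69),('gripB',82,288,69),('hub',66,268,37)): P(n,u,v,z)
hsv=cv2.cvtColor(np.load('last_top.npz')['im'],cv2.COLOR_BGR2HSV)
m=cv2.inRange(hsv,(3,120,100),(14,255,255)); m[:,:240]=0;m[:120]=0;m[165:]=0;m[:,375:]=0
for st in cv2.connectedComponentsWithStats(m)[2][1:]: print(st)
d=np.load('last_top.npz');print(d['R'].round(3).tolist())
E
```

```text
r1 [445.8 154.3  16. ]
r2 [448.1  35.2  16. ]
r3 [452.  -85.4  16. ]
r4 [ 455.8 -205.3   16. ]
cornTL [768.6 233.2  26. ]
TR [ 778.7 -267.5   26. ]
BL [353.3 217.3  26. ]
BR [ 364.5 -277.2   26. ]
k1 [668.5 165.5  84. ]
k2 [683.8  43.5  84. ]
k3 [693.4 -76.   84. ]
k4 [ 691.5 -195.7   84. ]
b1 [667.9 169.   46. ]
b2 [684.8  44.8  40. ]
b3 [675.7 -76.5  46. ]
b4 [ 692.7 -198.9   40. ]
spt [ 515.  -398.5   64. ]
collar [ 516.5 -398.7   40. ]
ptr [ 596.9 -371.1   40. ]
vTL [ 543.7 -349.4   34. ]
vTR [ 562.6 -426.9   34. ]
vBL [ 469.  -369.8   34. ]
vBR [ 487.8 -445.7   34. ]
tTL [541.7 459.2  16. ]
tTR [541.3 328.5  16. ]
tBL [413.7 459.   16. ]
tBR [409.1 326.1  16. ]
gripA [519.1 431.6  69. ]
gripB [456.6 374.   69. ]
hub [487.8 406.3  37. ]
[277 131  26  25 512]
[342 130  26  25 516]
[246 137  20  20 326]
[313 136  20  20 323]
[[0.02, -1.0, 0.002], [-0.996, -0.02, -0.092], [0.092, 0.0, -0.996]]
```

```bash
python3 -m inch '0 0 .177 0 0 0 .6;0 0 .177 0 0 0 .6;0 0 .177 0 0 0 .6;0 0 .177 0 0 0 .6;0 0 .177 0 0 0 .6;0 0 .177 0 0 0 .6;0 0 .175 0 0 0 .6'
python3 -m inch '0 0 0 -.048 .033 0 .6;0 0 0 -.048 .033 0 .6;0 0 0 -.048 .033 0 .6;0 0 0 -.048 .033 0 .6;0 0 0 -.048 .033 0 .6;0 0 0 -.048 .033 0 .6;0 0 0 -.048 .033 0 .6;0 0 0 -.048 .033 0 .6;0 0 0 -.048 .033 0 .6;0 0 0 -.048 .033 0 .6;0 0 0 -.048 .033 0 .6;0 0 0 0 0 0 .6'
python3 - <<'E'
from h import *
s=get_state();print(s['tcp_pos'].round(1) if hasattr(s['tcp_pos'],'round') else s['tcp_pos'],s['joints'],s['width'],tips_ahead)
print(Rn.from_quat(s['tool_rot']).as_matrix().round(3))
E
```

```text
time_s: 0.98
tcp_pos: [203.9, 590.3, 217.9]
tool_rot: [0.709, 0.705, -0.001, 0.0]
wrist_force: [0.2, 0.4, 0.5]
width: 51.4
finger_force: 0.0
time_s: 2.48
tcp_pos: [570.3, 59.2, 218.1]
tool_rot: [0.709, 0.705, 0.0, 0.001]
wrist_force: [-0.4, 0.8, -0.1]
width: 51.4
finger_force: 0.0
[570.3  59.2 218.1] [-9.09404690e-02  4.57641060e-01  1.56627546e+00 -8.79117067e-04
  1.11575759e+00 -8.60063388e-02] 51.422141669814536 22.0
[[ 0.005  1.     0.002]
 [ 1.    -0.005 -0.001]
 [-0.001  0.002 -1.   ]]
```

```bash
python3 -m inch '0 0 0 -.045 .035 0 .6;0 0 0 -.045 .035 0 .6;0 0 0 -.045 .035 0 .6;0 0 0 0 0 0 .6;0 0 0 0 0 0 .6'
python3 - <<'E'
from h import *
snap('top'); snap('wrist','w1.png')
hsv=cv2.cvtColor(np.load('last_top.npz')['im'],cv2.COLOR_BGR2HSV)
d=np.load('last_wrist.npz');print((-d['R'].T@d['t'].ravel()).round(),d['K'].round().tolist(),d['R'].round(3).tolist(),get_state()['tcp_pos'])
E
```

```text
time_s: 3.1
tcp_pos: [671.5, -70.6, 217.6]
tool_rot: [0.707, 0.708, -0.0, -0.001]
wrist_force: [-1.2, -0.3, -0.6]
width: 51.5
finger_force: 0.0
[671.  -4. 373.] [[295.0, 0.0, 317.0], [0.0, 295.0, 201.0], [0.0, 0.0, 1.0]] [[1.0, 0.002, -0.001], [0.003, -0.966, 0.26], [-0.001, -0.26, -0.966]] [671.51361292 -69.93704394 218.20032399]
```

View pics/w1.png

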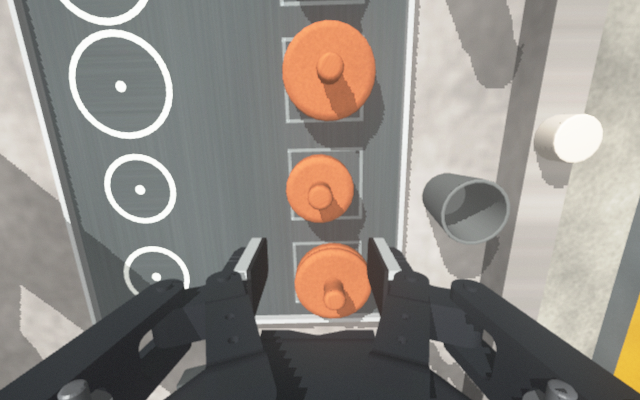

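```bash
python3 - <<'E'
from h import *
for n,u,v,z in(('p3',319.5,200,90),('p4',334.5,301,84),('p2',329,61,84),('r3',140,189.5,16),('r4',156,277,16),('r2',121,86.5,16)): print(n,ray('wrist',u,v,z).round(1))
crop('wrist','c2.png',260,0,400,330,1.8)
E
```

```text
p3 [673.4 -79.5  90. ]
p4 [ 690.7 -197.7   84. ]
p2 [681.4  48.4  84. ]
r3 [451.1 -86.3  16. ]
r4 [ 454.1 -207.1   16. ]
r2 [447.9  33.6  16. ]
```

View pics/c2.png

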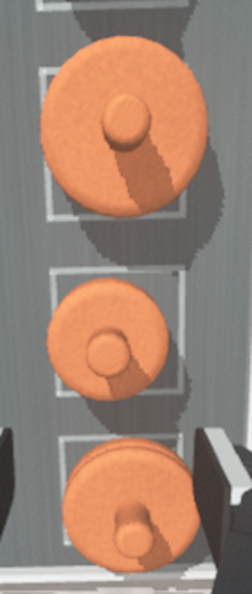

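```bash
python3 -m inch '0 0 0 -.006 .003 .03 .6;0 0 0 0 0 .03 .6;0 0 0 0 0 .03 .6;0 0 0 0 0 .02 .6;0 0 0 0 0 .016 .6;0 0 0 0 0 0 .6'
python3 -m inch '0 0 0 0 0 0 .4;0 0 0 0 0 0 .36;0 0 0 0 0 0 .34;0 0 0 0 0 0 .33;0 0 0 0 0 0 .32'
python3 - <<'E'
from h import *
snap('wrist','w2.png')
E
```

```text
time_s: 3.95
tcp_pos: [675.0, -77.2, 91.5]
tool_rot: [0.707, 0.708, -0.001, -0.001]
wrist_force: [0.3, 0.5, 0.3]
width: 51.5
finger_force: 0.0
time_s: 4.58
tcp_pos: [675.9, -77.9, 92.7]
tool_rot: [0.707, 0.707, 0.0, 0.0]
wrist_force: [0.2, 0.6, 0.4]
width: 27.2
finger_force: 0.0
```

View pics/w2.png

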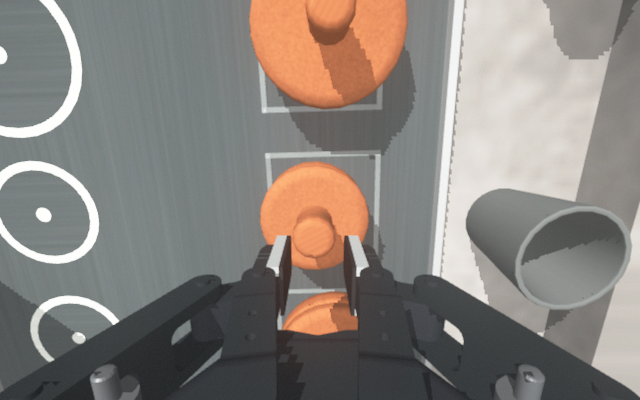

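```bash
python3 - <<'E'
from h import *
print(ray('wrist',314.5,237,90).round(1), ray('wrist',316,193,58).round(1))
p=np.array(get_state()['tcp_pos']);print(p)
for z in(3,0,-3,-10,-22): print(z,[proj('wrist',p+[x,y,z]).round() for x,y in((0,0),(-13.6,11),(-13.6,-11))])
E
```

```text
[674.1 -75.9  90. ] [674.9 -57.7  58. ]
[675.82969216 -77.8644259   92.58692699]
3 [array([318., 244.]), array([293., 225.]), array([293., 262.])]
0 [array([318., 242.]), array([293., 224.]), array([294., 260.])]
-3 [array([318., 240.]), array([294., 222.]), array([294., 257.])]
-10 [array([317., 235.]), array([294., 218.]), array([295., 252.])]
-22 [array([317., 228.]), array([296., 212.]), array([296., 244.])]
```

```bash
python3 -m inch '0 0 0 0 0 0 .31;0 0 0 0 0 0 .31'; python3 -m inch '0 0 0 0 0 0 .30;0 0 0 0 0 0 .30';python3 - <<'E'
from h import *
crop('wrist','c3.png',220,150,420,320,3.5)
E
```

```text
time_s: 4.88
tcp_pos: [675.8, -77.8, 92.4]
tool_rot: [0.707, 0.707, -0.0, -0.0]
wrist_force: [0.3, 0.0, -0.2]
width: 26.7
finger_force: 0.0
time_s: 5.12
tcp_pos: [675.8, -77.8, 92.5]
tool_rot: [0.707, 0.707, -0.0, -0.0]
wrist_force: [-0.5, -0.3, -0.6]
width: 25.5
finger_force: 0.0
```

View pics/c3.png

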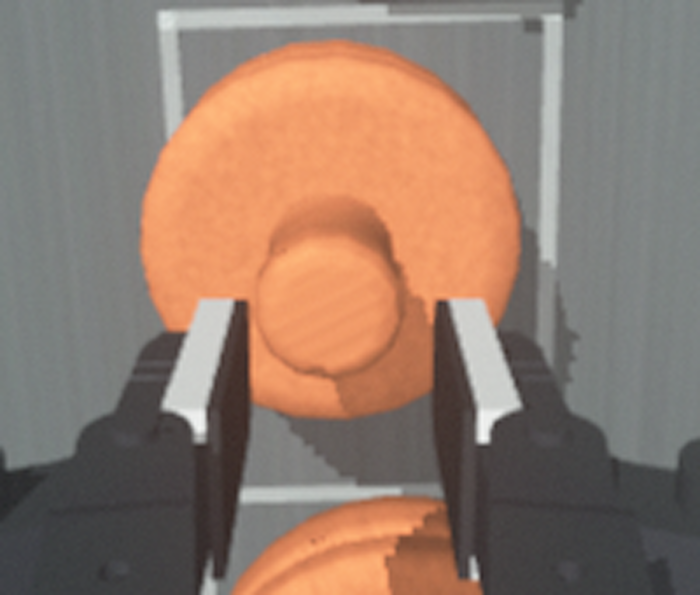

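```bash
python3 -m inch '0 0 0 .001 -.001 0 .45;0 0 0 0 0 .005 .45;0 0 0 0 0 .005 .45;0 0 0 0 0 .005 .45;0 0 0 0 0 0 .45'; python3 -m inch '0 0 0 0 0 0 .33;0 0 0 0 0 0 .315;0 0 0 0 0 0 .305;0 0 0 0 0 0 .305;0 0 0 0 0 0 .3;0 0 0 0 0 0 .3';python3 - <<'E'
from h import *
snap('wrist')
crop('wrist','c4.png',220,150,420,320,3.5)
E
```

```text
time_s: 5.75
tcp_pos: [674.3, -76.7, 76.7]
tool_rot: [0.707, 0.707, -0.0, -0.001]
wrist_force: [-0.8, 0.1, 0.5]
width: 38.2
finger_force: 0.0
time_s: 6.5
tcp_pos: [674.8, -76.9, 77.5]
tool_rot: [0.707, 0.707, -0.0, 0.0]
wrist_force: [-0.3, -0.6, 1.2]
width: 25.3
finger_force: 0.0
```

View pics/c4.png

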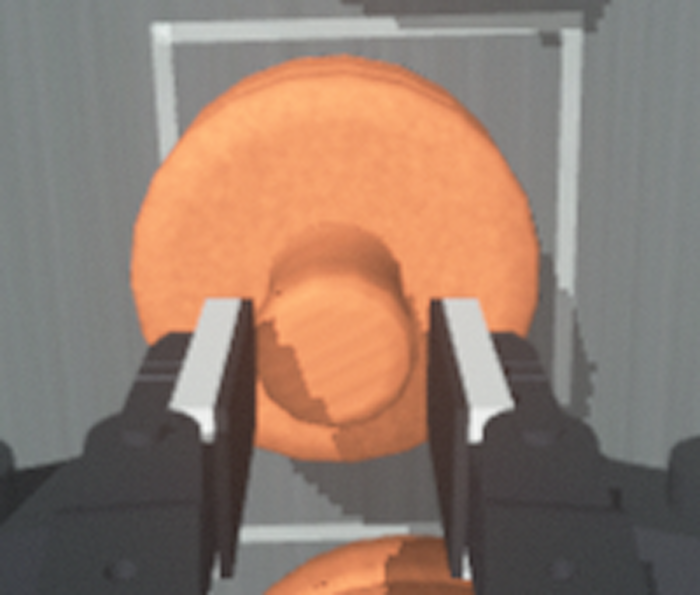

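```bash
python3 -m inch '0 0 0 0 0 0 .45;0 0 0 0 0 .005 .45;0 0 0 0 0 .005 .45;0 0 0 0 0 0 .45'; python3 -m inch '0 0 0 0 0 0 .33;0 0 0 0 0 0 .315;0 0 0 0 0 0 .305;0 0 0 0 0 0 .305;0 0 0 0 0 0 .3;0 0 0 0 0 0 .3'
python3 -m inch '0 0 0 0 0 0 .45;0 0 0 0 0 .005 .45;0 0 0 0 0 .005 .45;0 0 0 0 0 0 .45'; python3 -m inch '0 0 0 0 0 0 .33;0 0 0 0 0 0 .315;0 0 0 0 0 0 .305;0 0 0 0 0 0 .305;0 0 0 0 0 0 .3;0 0 0 0 0 0 .3'
```

```text
time_s: 7.05
tcp_pos: [674.2, -76.7, 66.6]
tool_rot: [0.707, 0.707, -0.0, -0.001]
wrist_force: [1.0, -0.1, 0.7]
width: 38.3
finger_force: 0.0
time_s: 7.8
tcp_pos: [674.0, -76.8, 67.5]
tool_rot: [0.707, 0.707, -0.001, -0.001]
wrist_force: [-4.7, -0.4, 3.5]
width: 25.6
finger_force: 3.6
time_s: 8.3
tcp_pos: [674.6, -76.7, 56.6]
tool_rot: [0.707, 0.707, -0.0, -0.0]
wrist_force: [0.3, 1.1, -0.1]
width: 38.4
finger_force: 0.0
time_s: 9.05
tcp_pos: [674.2, -76.7, 57.5]
tool_rot: [0.707, 0.707, -0.0, -0.001]
wrist_force: [-3.8, -0.2, 0.7]
width: 25.5
finger_force: 5.0
```

```bash
python3 -m inch '0 0 0 0 0 0 .45;0 0 0 0 0 .004 .45;0 0 0 0 0 .004 .45;0 0 0 0 0 0 .45'; python3 -m inch '0 0 0 0 0 0 .33;0 0 0 0 0 0 .315;0 0 0 0 0 0 .305;0 0 0 0 0 0 .3;0 0 0 0 0 0 .295;0 0 0 0 0 0 .295'
python3 -m inch '0 0 0 0 0 0 .29;0 0 0 0 0 0 .29'
```

```text
time_s: 9.55
tcp_pos: [674.6, -76.7, 48.8]
tool_rot: [0.707, 0.707, -0.0, -0.0]
wrist_force: [0.4, -0.3, -0.1]
width: 38.3
finger_force: 0.0
time_s: 10.3
tcp_pos: [674.2, -76.8, 49.6]
tool_rot: [0.707, 0.707, -0.0, -0.0]
wrist_force: [-4.3, -0.1, 1.7]
width: 25.6
finger_force: 14.1
time_s: 10.55
tcp_pos: [674.2, -76.8, 49.6]
tool_rot: [0.707, 0.707, -0.0, -0.0]
wrist_force: [-3.7, 0.1, 4.4]
width: 25.3
finger_force: 22.8
```

```bash
for i in 1 ; do python3 -m inch '0 0 0 -.0027 -.0045 0 .287;0 0 0 -.0054 -.0091 0 .287;0 0 0 -.0054 -.0091 0 .287;0 0 0 -.0054 -.0091 0 .287;0 0 0 -.0054 -.0091 0 .287;0 0 0 -.0054 -.0091 0 .287'
python3 -m inch '0 0 0 -.0054 -.0091 0 .287;0 0 0 -.0054 -.0091 0 .287;0 0 0 -.0054 -.0091 0 .287;0 0 0 -.0054 -.0091 0 .287;0 0 0 -.0054 -.0091 0 .287;0 0 0 -.0054 -.0091 0 .287;0 0 0 -.0054 -.0091 0 .287;0 0 0 -.0054 -.0091 0 .287'
python3 -m inch '0 0 0 -.0054 -.0091 0 .287;0 0 0 -.0054 -.0091 0 .287;0 0 0 -.0054 -.0091 0 .287;0 0 0 -.0054 -.0091 0 .287;0 0 0 -.0054 -.0091 0 .287;0 0 0 -.0054 -.0091 0 .287;0 0 0 -.0054 -.0091 0 .287;0 0 0 -.0054 -.0091 0 .287;0 0 0 -.0054 -.0091 0 .287;0 0 0 0 0 0 .287';done
python3 - <<'E'
from h import *
snap('wrist'); crop('wrist','c5.png',200,120,440,320,3)
print(get_state()['tcp_pos'],get_state()['tool_rot'])
E
```

```text
time_s: 11.3
tcp_pos: [624.3, -107.1, 49.6]
tool_rot: [0.707, 0.707, 0.0, 0.0]
wrist_force: [2.7, 1.2, -0.2]
width: 24.8
finger_force: 28.2
time_s: 12.3
tcp_pos: [551.6, -150.2, 49.6]
tool_rot: [0.707, 0.707, 0.0, 0.0]
wrist_force: [2.9, 2.8, 2.2]
width: 25.3
finger_force: 28.2
time_s: 13.55
tcp_pos: [468.6, -199.3, 49.5]
tool_rot: [0.707, 0.708, -0.001, -0.001]
wrist_force: [-2.3, -2.9, 6.1]
width: 25.1
finger_force: 28.7
[ 468.60009749 -199.31204609   49.550847  ] [ 0.70650463  0.70770699 -0.0011525  -0.00083282]
```

View pics/c5.png

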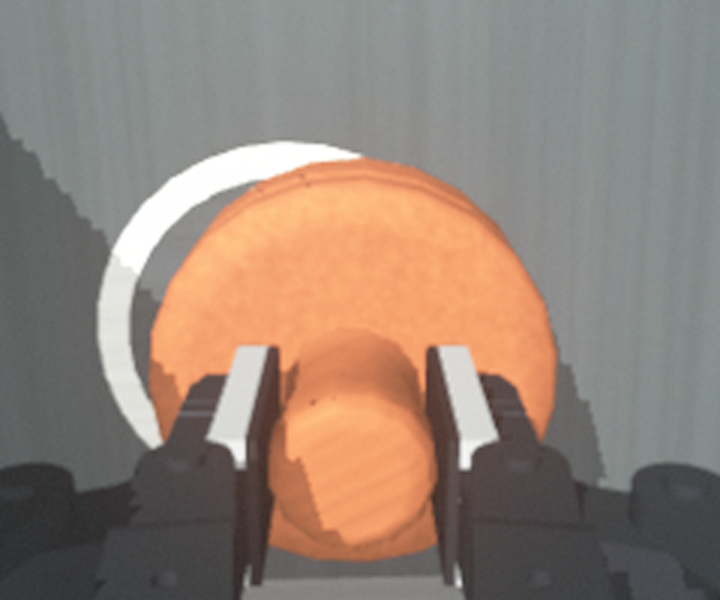

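```bash
python3 -m inch '0 0 0 -.0035 -.0069 0 .287;0 0 0 -.0035 -.0068 0 .287;0 0 0 0 0 0 .287'
python3 -m inch '0 0 0 0 0 0 .31;0 0 0 0 0 0 .35;0 0 0 0 0 0 .5;0 0 0 0 0 -.02 .5;0 0 0 0 0 -.03 .5;0 0 0 0 0 -.05 .5;0 0 0 0 0 -.05 .5'
python3 -m inch '0 0 0 .04 .038 0 .5;0 0 0 .04 .038 0 .5;0 0 0 .04 .038 0 .5;0 0 0 .04 .038 0 .5;0 0 0 .04 .038 0 .5;0 0 0 .04 .038 0 .5;0 0 0 0 0 0 .5;0 0 0 0 0 0 .5'
python3 - <<'E'
from h import *
snap('top'); crop('top','c6.png',230,100,390,240,5);snap('wrist'); print(get_state()['tcp_pos'])
im=np.load('last_wrist.npz')['im'];h=cv2.cvtColor(im,cv2.COLOR_BGR2HSV);m=cv2.inRange(h,(3,120,100),(16,255,255));print(cv2.connectedComponentsWithStats(m)[2:])
E
```

```text
time_s: 13.98
tcp_pos: [455.8, -206.0, 49.5]
tool_rot: [0.707, 0.708, -0.0, -0.0]
wrist_force: [0.4, -2.0, 4.6]
width: 25.2
finger_force: 28.5
time_s: 14.85
tcp_pos: [455.7, -204.9, 200.3]
tool_rot: [0.707, 0.708, -0.0, -0.001]
wrist_force: [0.4, -0.0, -0.1]
width: 42.7
finger_force: 0.0
time_s: 15.85
tcp_pos: [683.0, 34.7, 198.5]
tool_rot: [0.706, 0.708, -0.001, -0.001]
wrist_force: [-0.7, 0.2, 0.1]
width: 42.3
finger_force: 0.0
[683.00550419  33.67331474 199.07690989]
(array([[     0,      0,    640,    400, 243199],
       [   260,      0,     81,     91,   5795],
       [   426,     23,     62,     68,   1172],
       [   458,     84,      1,      1,      1],
       [   473,     91,      1,      1,      1],
       [   266,    194,     85,     83,   5380],
       [   300,    323,     45,     12,    364],
       [   151,    335,     12,     14,     88]], dtype=int32), array([[319.60089474, 202.87280787],
       [300.53425367,  43.81035375],
       [450.54607509,  56.68174061],
       [458.        ,  84.        ],
       [473.        ,  91.        ],
       [309.33159851, 234.85501859],
       [321.25824176, 328.51373626],
       [155.375     , 340.34090909]]))
```

View pics/c6.png

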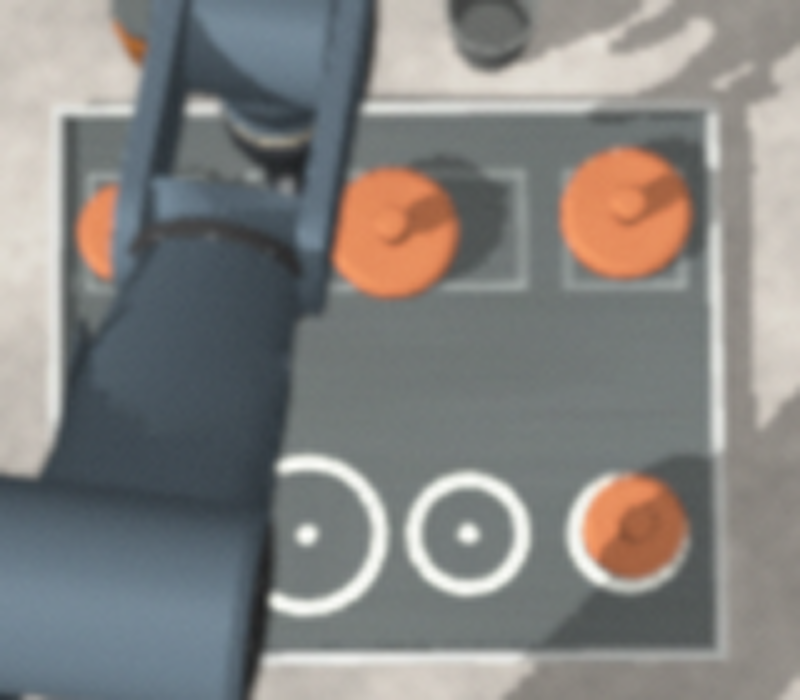

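```bash
python3 - <<'E'
from h import *
for n,u,v,z in(('p2lid',394.5,232,40),('p2k',394,225,84),('p4',626,213,40),('p4k',628,203,84),('p3lid',636,527,52),('p3k',640,524,90),('r4',628,532,16),('r3',467.5,534,16),('r2',306.5,535,16)):
    print(n,ray('top',230+(u+.5)/5-.5,100+(v+.5)/5-.5,z).round(1))
crop('wrist','c7.png',250,140,370,310,3.5)
E
```

```text
p2lid [674.1 -26.2  40. ]
p2k [670.  -26.9  84. ]
p4 [ 692.  -198.2   40. ]
p4k [ 689.6 -196.5   84. ]
p3lid [ 456.3 -207.7   52. ]
p3k [ 455.1 -207.7   90. ]
r4 [ 455.7 -204.5   16. ]
r3 [451.8 -84.9  16. ]
r2 [448.7  35.   16. ]
```

View pics/c7.png

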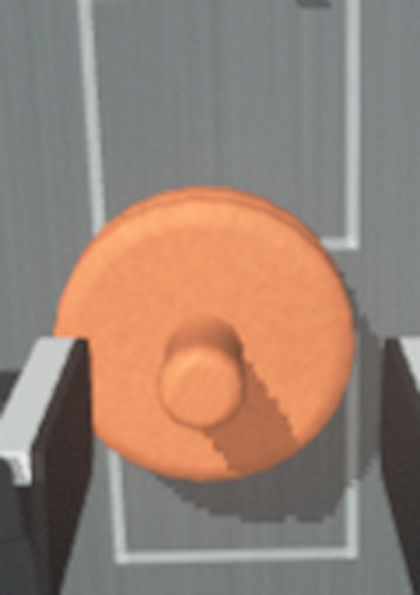

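```bash
python3 - <<'E'
from h import *
print(ray('wrist',307.1,249.9,84).round(1),ray('wrist',262,43,90))
E
```

```text
[672.6 -23.2  84. ] [637.75496454 161.14391634  90.        ]
```

```bash
cat >> h.py <<'E'
from scipy.optimize import minimize
A=np.linspace(0,2*np.pi,60)
def sil(cam,x,y,w,S=8):
    d=np.load('last_%s.npz'%cam); K,R,t=d['K'],d['R'],np.array(d['t']).ravel()
    r,h=(48,36) if w else (38,42); m=np.zeros((400,640),np.uint8)
    for rr,z0,z1 in((r,16,16+h),(13,16+h,48+h)):
        X=np.vstack([np.c_[x+rr*np.cos(A),y+rr*np.sin(A),0*A+z] for z in(z0,z1)])
        p=(K@(R@X.T+t[:,None])).T; p=p[:,:2]/p[:,2:]
        cv2.fillConvexPoly(m,np.round(cv2.convexHull(p.astype(np.float32))*256).astype(np.int32),255,cv2.LINE_AA,8)
    return m/255.
def fitpot(cam,x,y,w):
    im=np.load('last_%s.npz'%cam)['im']; h=cv2.cvtColor(im,cv2.COLOR_BGR2HSV)
    m=cv2.inRange(h,(2,90,50),(18,255,255))/255.
    u,v=proj(cam,[x,y,50]); q=np.zeros_like(m); s=int(75*(.27 if cam=='top' else 1.3)); q[max(0,int(v)-s):int(v)+s,max(0,int(u)-s):int(u)+s]=1
    f=lambda p: np.abs(sil(cam,*p,w)-m)[q>0].sum()
    r=minimize(f,[x,y],method='Nelder-Mead',options=dict(initial_simplex=[[x+15,y],[x-8,y+12],[x-8,y-12]],xatol=.1,fatol=.1))
    return r.x.round(1),round(r.fun/np.sum(sil(cam,*r.x,w)),3)
E
python3 - <<'E'
from h import *
print('w p2',fitpot('wrist',673,-25,1)); print('t p2',fitpot('top',673,-25,1),'p4',fitpot('top',691,-198,1),'p3',fitpot('top',455,-206,0))
E
python3 -m inch '0 0 0 -.03 -.005 .02 .5;0 0 0 -.028 -.005 .03 .5;0 0 0 0 0 .03 .5;0 0 0 0 0 .01 .5;0 0 0 0 0 0 .5'
python3 - <<'E'
from h import *
snap('wrist');print('w p2',fitpot('wrist',673,-25,1),get_state()['tcp_pos'])
E
```

```text
w p2 (array([672.1, -27.9]), np.float64(0.185))
t p2 (array([673.8, -25.3]), np.float64(0.14)) p4 (array([ 692.5, -198.3]), np.float64(0.117)) p3 (array([ 458.2, -208.6]), np.float64(0.205))
time_s: 16.58
tcp_pos: [673.7, -23.8, 109.3]
tool_rot: [0.707, 0.707, -0.0, -0.001]
wrist_force: [0.4, 0.0, 0.3]
width: 42.6
finger_force: 0.0
w p2 (array([672.4, -26.5]), np.float64(0.088)) [674.64316944 -23.601245   110.31052722]
```

```bash
python3 -m inch '0 0 0 -.002 -.0013 .015 .5;0 0 0 0 0 .02 .5;0 0 0 0 0 .015 .5;0 0 0 0 0 .01 .5;0 0 0 0 0 .006 .5;0 0 0 0 0 0 .5'
python3 -m inch '0 0 0 0 0 0 .36;0 0 0 0 0 0 .33;0 0 0 0 0 0 .315;0 0 0 0 0 0 .305;0 0 0 0 0 0 .3;0 0 0 0 0 0 .295;0 0 0 0 0 0 .29;0 0 0 0 0 0 .287;0 0 0 0 0 0 .287'
```

```text
time_s: 17.38
tcp_pos: [672.9, -25.3, 43.0]
tool_rot: [0.707, 0.707, -0.0, -0.0]
wrist_force: [-0.0, 0.5, -0.1]
width: 42.6
finger_force: 0.0
time_s: 18.5
tcp_pos: [672.6, -25.3, 43.8]
tool_rot: [0.707, 0.707, -0.0, -0.0]
wrist_force: [-4.2, -0.9, 6.1]
width: 25.0
finger_force: 28.1
```

```bash
python3 -m inch '0 0 0 .0036 -.0045 0 .287;0 0 0 .0072 -.0091 0 .287;0 0 0 .0072 -.0091 0 .287;0 0 0 .0072 -.0091 0 .287;0 0 0 .0072 -.0091 0 .287;0 0 0 .0072 -.0091 0 .287;0 0 0 .0072 -.0091 0 .287;0 0 0 .0072 -.0091 0 .287;0 0 0 .0072 -.0091 0 .287'
python3 -m inch '0 0 0 .0072 -.0091 0 .287;0 0 0 .0072 -.0091 0 .287;0 0 0 .0072 -.0091 0 .287;0 0 0 .0072 -.0091 0 .287;0 0 0 .0072 -.0091 0 .287;0 0 0 .0072 -.0091 0 .287;0 0 0 .0072 -.0091 0 .287;0 0 0 .0072 -.0091 0 .287'
python3 -m inch '0 0 0 .0072 -.0091 0 .287;0 0 0 .0072 -.0091 0 .287;0 0 0 .0072 -.0091 0 .287;0 0 0 .0072 -.0091 0 .287;0 0 0 .0072 -.0091 0 .287;0 0 0 .0072 -.0091 0 .287;0 0 0 .0072 -.0091 0 .287;0 0 0 .0036 -.0045 0 .287;0 0 0 0 0 0 .287'
```

```text
time_s: 19.62
tcp_pos: [595.7, 36.1, 43.9]
tool_rot: [0.707, 0.707, 0.0, 0.001]
wrist_force: [3.9, -3.0, 5.2]
width: 25.3
finger_force: 28.3
time_s: 20.62
tcp_pos: [522.9, 93.6, 43.8]
tool_rot: [0.707, 0.707, 0.0, 0.001]
wrist_force: [3.9, -3.1, 5.3]
width: 25.1
finger_force: 28.4
time_s: 21.75
tcp_pos: [453.5, 147.9, 43.8]
tool_rot: [0.707, 0.707, -0.0, -0.0]
wrist_force: [2.0, 0.5, 7.0]
width: 24.8
finger_force: 28.5
```

```bash
python3 -m inch '0 0 0 .0033 -.004 0 .287;0 0 0 .0033 -.0038 0 .287;0 0 0 0 0 0 .287;0 0 0 0 0 0 .287'
python3 -m inch '0 0 0 0 0 0 .31;0 0 0 0 0 0 .35;0 0 0 0 0 0 .5;0 0 0 0 0 -.02 .5;0 0 0 0 0 -.03 .5;0 0 0 0 0 -.03 .5;0 0 0 0 0 -.03 .5'
python3 -m inch '0 0 0 -.044 .03 0 .5;0 0 0 -.044 .03 0 .5;0 0 0 -.044 .031 0 .5;0 0 0 -.044 .031 0 .5;0 0 0 -.044 .031 0 .5;0 0 0 -.044 .031 0 .5;0 0 0 -.044 .031 0 .5;0 0 0 -.044 .031 0 .5;0 0 0 0 0 0 .5;0 0 0 0 0 0 .5'
python3 - <<'E'
from h import *
snap('wrist');snap('top');print('w p4',fitpot('wrist',692,-198,1),get_state()['tcp_pos'])
print('p2',fitpot('top',446,154,1),'p1',fitpot('top',668,167,0))
E
```

```text
time_s: 22.25
tcp_pos: [446.1, 154.3, 43.8]
tool_rot: [0.707, 0.707, 0.0, -0.0]
wrist_force: [2.6, -0.9, 7.2]
width: 25.1
finger_force: 28.5
time_s: 23.12
tcp_pos: [444.9, 153.8, 153.7]
tool_rot: [0.707, 0.707, -0.001, -0.001]
wrist_force: [0.1, 0.1, -0.1]
width: 42.8
finger_force: 0.0
time_s: 24.38
tcp_pos: [691.3, -196.8, 151.9]
tool_rot: [0.707, 0.707, -0.001, -0.002]
wrist_force: [0.5, 0.7, -0.4]
width: 42.5
finger_force: 0.0
w p4 (array([ 690.3, -199.3]), np.float64(0.067)) [ 691.63891664 -195.98804466  152.76626202]
p2 (array([498.4,  -6.5]), np.float64(0.0)) p1 (array([669.3, 170.5]), np.float64(0.147))
```

```bash
python3 -m inch '0 0 0 -.002 -.0005 .03 .5;0 0 0 0 0 .03 .5;0 0 0 0 0 .02 .5;0 0 0 0 0 .015 .5;0 0 0 0 0 .014 .5;0 0 0 0 0 0 .5'
python3 -m inch '0 0 0 0 0 0 .36;0 0 0 0 0 0 .33;0 0 0 0 0 0 .315;0 0 0 0 0 0 .305;0 0 0 0 0 0 .3;0 0 0 0 0 0 .295;0 0 0 0 0 0 .29;0 0 0 0 0 0 .287;0 0 0 0 0 0 .287'
```

```text
time_s: 25.22
tcp_pos: [692.0, -199.5, 43.4]
tool_rot: [0.707, 0.708, -0.0, -0.001]
wrist_force: [0.0, 0.8, 0.2]
width: 42.9
finger_force: 0.0
time_s: 26.35
tcp_pos: [692.0, -200.0, 45.2]
tool_rot: [0.707, 0.708, -0.001, -0.0]
wrist_force: [-6.0, -0.5, 6.6]
width: 24.9
finger_force: 27.4
```

```bash
python3 -m inch '0 0 0 .0043 -.0045 0 .287;0 0 0 .0086 -.009 0 .287;0 0 0 .0086 -.009 0 .287;0 0 0 .0086 -.009 0 .287;0 0 0 .0086 -.009 0 .287;0 0 0 .0086 -.009 0 .287;0 0 0 .0086 -.009 0 .287;0 0 0 .0086 -.009 0 .287;0 0 0 .0086 -.009 0 .287'
python3 -m inch '0 0 0 .0086 -.009 0 .287;0 0 0 .0086 -.009 0 .287;0 0 0 .0086 -.009 0 .287;0 0 0 .0086 -.009 0 .287;0 0 0 .0086 -.009 0 .287;0 0 0 .0086 -.009 0 .287;0 0 0 .0086 -.009 0 .287;0 0 0 .0086 -.009 0 .287;0 0 0 .0086 -.009 0 .287'
python3 -m inch '0 0 0 .0086 -.009 0 .287;0 0 0 .0086 -.009 0 .287;0 0 0 .0086 -.009 0 .287;0 0 0 .0086 -.009 0 .287;0 0 0 .0086 -.009 0 .287;0 0 0 .0086 -.009 0 .287;0 0 0 .0086 -.009 0 .287;0 0 0 .0086 -.009 0 .287;0 0 0 .0043 -.0045 0 .287;0 0 0 0 0 0 .287'
```

```text
time_s: 27.48
tcp_pos: [616.5, -126.8, 45.2]
tool_rot: [0.707, 0.708, 0.0, 0.001]
wrist_force: [4.9, -3.6, 4.6]
width: 25.1
finger_force: 27.6
time_s: 28.6
tcp_pos: [535.7, -49.6, 45.2]
tool_rot: [0.707, 0.708, 0.001, 0.002]
wrist_force: [5.0, -4.2, 5.4]
width: 25.3
finger_force: 27.7
time_s: 29.85
tcp_pos: [458.1, 24.2, 45.1]
tool_rot: [0.707, 0.707, 0.0, 0.0]
wrist_force: [3.0, -0.7, 9.0]
width: 25.3
finger_force: 27.9
```

```bash
python3 -m inch '0 0 0 .0045 -.005 0 .287;0 0 0 .0043 -.005 0 .287;0 0 0 0 0 0 .287;0 0 0 0 0 0 .287'
python3 -m inch '0 0 0 0 0 0 .31;0 0 0 0 0 0 .35;0 0 0 0 0 0 .5;0 0 0 0 0 -.02 .5;0 0 0 0 0 -.03 .5;0 0 0 0 0 -.03 .5;0 0 0 0 0 -.03 .5'
python3 -m inch '0 0 0 .022 .036 0 .5;0 0 0 .022 .036 0 .5;0 0 0 .022 .037 0 .5;0 0 0 .022 .037 0 .5;0 0 0 .022 .037 0 .5;0 0 0 .022 .037 0 .5;0 0 0 0 0 0 .5;0 0 0 0 0 0 .5'
python3 - <<'E'
from h import *
snap('wrist');snap('top');print('w p1',fitpot('wrist',669,168,0),get_state()['tcp_pos'])
print('p4',fitpot('top',448,35,1),'p3',fitpot('top',455,-206,0))
E
```

```text
time_s: 30.35
tcp_pos: [448.5, 32.8, 45.1]
tool_rot: [0.707, 0.707, 0.001, 0.0]
wrist_force: [3.7, -1.6, 7.7]
width: 25.0
finger_force: 27.9
time_s: 31.22
tcp_pos: [446.1, 32.7, 154.6]
tool_rot: [0.707, 0.707, -0.001, -0.002]
wrist_force: [1.0, -0.8, 0.2]
width: 43.1
finger_force: 0.0
time_s: 32.22
tcp_pos: [665.9, 164.2, 152.9]
tool_rot: [0.707, 0.708, -0.002, -0.002]
wrist_force: [-0.3, -0.2, -0.2]
width: 42.5
finger_force: 0.0
w p1 (array([667.2, 167.6]), np.float64(0.086)) [666.23416192 163.86020347 153.71286513]
p4 (array([445.9,  34.9]), np.float64(0.17)) p3 (array([ 458.2, -209.2]), np.float64(0.215))
```

```bash
python3 -m inch '0 0 0 .004 .0013 .03 .5;0 0 0 0 0 .03 .5;0 0 0 0 0 .02 .5;0 0 0 0 0 .014 .5;0 0 0 0 0 .01 .5;0 0 0 0 0 0 .5'
python3 -m inch '0 0 0 0 0 0 .36;0 0 0 0 0 0 .33;0 0 0 0 0 0 .315;0 0 0 0 0 0 .305;0 0 0 0 0 0 .3;0 0 0 0 0 0 .295;0 0 0 0 0 0 .29;0 0 0 0 0 0 .287;0 0 0 0 0 0 .287'
```

```text
time_s: 33.08
tcp_pos: [669.3, 168.3, 50.1]
tool_rot: [0.707, 0.707, -0.0, -0.0]
wrist_force: [-0.5, -0.5, -0.1]
width: 42.7
finger_force: 0.0
time_s: 34.2
tcp_pos: [669.0, 168.5, 51.0]
tool_rot: [0.707, 0.707, -0.0, -0.0]
wrist_force: [-3.8, -1.3, 5.6]
width: 25.0
finger_force: 27.5
```

```bash
python3 -m inch '0 0 0 -.0053 -.0015 0 .287;0 0 0 -.0106 -.0029 0 .287;0 0 0 -.0106 -.0029 0 .287;0 0 0 -.0106 -.0029 0 .287;0 0 0 -.0106 -.0029 0 .287;0 0 0 -.0106 -.0029 0 .287;0 0 0 -.0106 -.0029 0 .287;0 0 0 -.0106 -.0029 0 .287;0 0 0 -.0106 -.0029 0 .287;0 0 0 -.0106 -.0029 0 .287;0 0 0 -.0106 -.0029 0 .287;0 0 0 -.0106 -.0029 0 .287'
python3 -m inch '0 0 0 -.0106 -.0029 0 .287;0 0 0 -.0106 -.0029 0 .287;0 0 0 -.0106 -.0029 0 .287;0 0 0 -.0106 -.0029 0 .287;0 0 0 -.0106 -.0029 0 .287;0 0 0 -.0106 -.0029 0 .287;0 0 0 -.0106 -.0029 0 .287;0 0 0 -.0106 -.0029 0 .287;0 0 0 -.0106 -.0029 0 .287;0 0 0 -.0106 -.0029 0 .287;0 0 0 -.0106 -.0029 0 .287;0 0 0 -.0106 -.0029 0 .287'
python3 -m inch '0 0 0 -.004 -.006 0 .287;0 0 0 0 -.0106 0 .287;0 0 0 0 -.0106 0 .287;0 0 0 0 -.0106 0 .287;0 0 0 0 -.0106 0 .287;0 0 0 0 -.0106 0 .287;0 0 0 0 -.0106 0 .287;0 0 0 0 -.0106 0 .287;0 0 0 0 -.0106 0 .287;0 0 0 0 -.0106 0 .287;0 0 0 0 -.0106 0 .287;0 0 0 0 -.0106 0 .287'
python3 -m inch '0 0 0 0 -.007 0 .287;0 0 0 0 -.004 0 .287;0 0 0 0 0 0 .287'
```

```text
time_s: 35.7
tcp_pos: [636.3, 46.1, 51.0]
tool_rot: [0.707, 0.707, 0.0, 0.0]
wrist_force: [2.3, 5.4, 6.4]
width: 25.1
finger_force: 27.9
time_s: 37.2
tcp_pos: [601.0, -80.7, 50.9]
tool_rot: [0.707, 0.707, 0.0, -0.0]
wrist_force: [1.5, 3.4, 4.6]
width: 24.7
finger_force: 27.8
time_s: 38.7
tcp_pos: [479.6, -85.7, 51.0]
tool_rot: [0.707, 0.708, 0.0, 0.002]
wrist_force: [4.6, 0.2, 5.7]
width: 25.1
finger_force: 27.7
time_s: 39.08
tcp_pos: [467.9, -85.6, 50.9]
tool_rot: [0.707, 0.708, -0.0, 0.001]
wrist_force: [2.8, -1.7, 6.0]
width: 24.8
finger_force: 27.9
```

```bash
python3 -m inch '0 0 0 0 -.008 0 .287;0 0 0 0 -.0084 0 .287;0 0 0 0 0 0 .287;0 0 0 0 0 0 .287'
python3 -m inch '0 0 0 0 0 0 .31;0 0 0 0 0 0 .35;0 0 0 0 0 0 .5;0 0 0 0 0 -.02 .5;0 0 0 0 0 -.04 .5;0 0 0 0 0 -.04 .5;0 0 0 0 0 -.04 .5;0 0 0 0 0 0 .5'
python3 - <<'E'
from h import *
snap('wrist');print('w p3',fitpot('wrist',455,-206,0),'p1',fitpot('wrist',452,-85,0),get_state()['tcp_pos'])
E
python3 -m inch '0 0 0 .049 .003 0 .7;0 0 0 .049 .003 0 .7;0 0 0 .049 .003 0 .7;0 0 0 .049 .004 0 .7;0 0 0 .049 .004 0 .7;0 0 0 .049 .004 0 .7;0 0 0 .049 .004 0 .7;0 0 0 .049 .004 0 .7;0 0 0 .049 .004 0 .7;0 0 0 0 0 0 .7;0 0 0 0 0 0 .7'
python3 - <<'E'
from h import *
im=snap('top');snap('wrist');print(get_state()['tcp_pos'])
for n,x,y,w in(('p2',446,154,1),('p4',448,35,1),('p1',451,-85,0),('p3',455,-206,0)): print(n,fitpot('top',x,y,w))
a=cv2.resize(im[165:240,230:390],None,fx=5,fy=5,interpolation=cv2.INTER_CUBIC)
b=np.load('last_wrist.npz')['im'][0:380,100:540]; b=cv2.resize(b,(240,207))
crop('top','c8.png',230,165,390,240,5)
cv2.imwrite('pics/w8.png',np.load('last_wrist.npz')['im'])
E
```

```text
time_s: 39.58
tcp_pos: [451.0, -85.5, 50.9]
tool_rot: [0.706, 0.708, -0.0, 0.0]
wrist_force: [2.0, -1.3, 8.1]
width: 24.9
finger_force: 28.0
time_s: 40.58
tcp_pos: [452.6, -85.2, 192.7]
tool_rot: [0.707, 0.708, 0.001, 0.002]
wrist_force: [-0.4, 0.4, -0.3]
width: 42.5
finger_force: 0.0
w p3 (array([ 455.5, -211.3]), np.float64(0.534)) p1 (array([450.2, -87.5]), np.float64(0.76)) [451.42085978 -84.7431271  191.11861267]
time_s: 42.0
tcp_pos: [482.6, 355.1, 188.4]
tool_rot: [0.707, 0.708, -0.002, -0.001]
wrist_force: [-0.1, -0.4, 0.1]
width: 59.8
finger_force: 0.0
[483.3272965  354.55941279 189.31032169]
p2 (array([445.7, 153.9]), np.float64(0.183))
p4 (array([448.1,  35.2]), np.float64(0.167))
p1 (array([450.1, -85.2]), np.float64(0.248))
p3 (array([ 458.2, -208.6]), np.float64(0.192))
```

```bash
python3 - <<'E'
from h import *
t=np.load('last_top.npz')['im'];w=np.load('last_wrist.npz')['im']
R=lambda a,s:cv2.resize(a,s,interpolation=cv2.INTER_CUBIC)
A=R(t[182:234,230:390],(800,260)); B=R(w[0:400,:],(544,340)); V=R(t[160:213,385:425],(256,340))
cv2.imwrite('pics/comp.png',np.vstack([A,np.hstack([B,V])]))
E
```

```text
(no output)
```

View pics/comp.png

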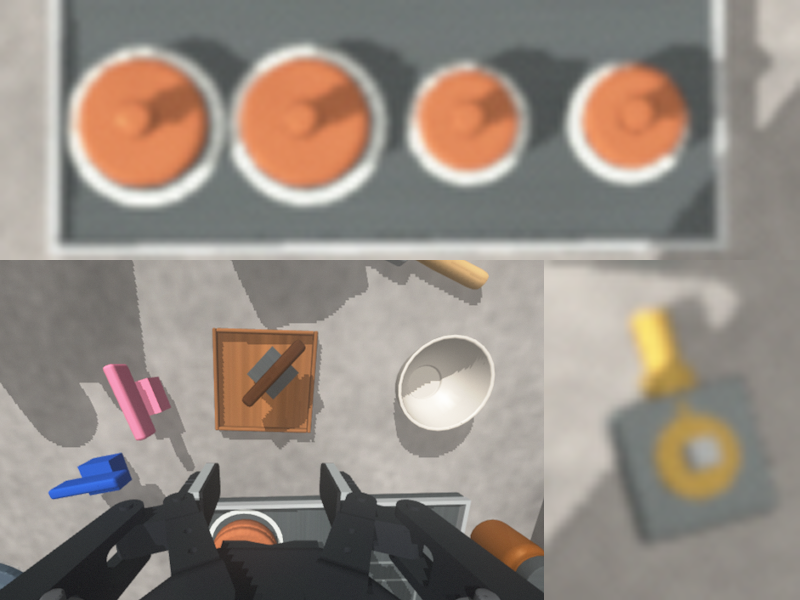

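```bash
python3 -m inch '0 0 0 -.055 -.003 0 .5;0 0 0 -.055 -.003 0 .5;0 0 0 -.055 -.003 0 .5;0 0 0 -.055 -.003 0 .5;0 0 0 -.055 -.003 0 .5;0 0 0 -.055 -.003 0 .5;0 0 0 -.055 -.003 0 .5;0 0 0 -.055 -.003 0 .5;0 0 0 -.055 -.002 0 .5;0 0 0 -.055 -.002 0 .5;0 0 0 0 0 0 .5;0 0 0 0 0 0 .5'
python3 - <<'E'
from h import *
im=snap('wrist');print(get_state()['tcp_pos'])
print(fitpot('wrist',456,-207,0))
h=cv2.cvtColor(im,cv2.COLOR_BGR2HSV); m=((h[...,1]<25)&(h[...,2]>150)).astype(np.uint8)
# ring-plane white pixels within annulus of r4
d=np.load('last_wrist.npz')
ys,xs=np.nonzero(m); P=np.array([ray('wrist',x,y,16) for x,y in zip(xs,ys)])[:,:2]
c=np.array([455.3,-205.5])
from scipy.optimize import least_squares
r=np.hypot(*(P-c).T); Q=P[(r>36)&(r<50)]; print(len(Q),np.percentile(r[(r>30)&(r<55)],[5,50,95]))
f=least_squares(lambda p:np.hypot(Q[:,0]-p[0],Q[:,1]-p[1])-p[2],[*c,41],loss='soft_l1'); print('ring',f.x)
cv2.imwrite('pics/w9.png',im)
E
```

```text
time_s: 43.6
tcp_pos: [455.3, -193.8, 190.3]
tool_rot: [0.708, 0.707, -0.0, -0.001]
wrist_force: [-0.2, 0.1, -0.3]
width: 42.6
finger_force: 0.0
[ 455.52842106 -193.01728723  190.28729909]
(array([ 455.5, -208. ]), np.float64(0.213))
806 [36.6658797  41.0867404  44.37396447]
ring [ 455.03721214 -207.94953539   42.65798605]
```

```bash
python3 -m inch '0 0 0 .055 .003 0 .7;0 0 0 .055 .003 0 .7;0 0 0 .055 .003 0 .7;0 0 0 .055 .003 0 .7;0 0 0 .055 .003 0 .7;0 0 0 .055 .003 0 .7;0 0 0 .055 .003 0 .7;0 0 0 .055 .003 0 .7;0 0 0 .055 .003 0 .7;0 0 0 .055 .003 0 .7;0 0 0 0 0 0 .7;0 0 0 0 0 0 .7'
python3 - <<'E'
from h import *
snap('wrist');print(get_state()['tcp_pos']); u,v=proj('wrist',[488,403,37]).astype(int);print(u,v)
crop('wrist','c10.png',u-70,v-60,u+70,v+60,5)
E
```

```text
time_s: 45.15
tcp_pos: [484.2, 356.5, 190.1]
tool_rot: [0.706, 0.708, -0.001, -0.0]
wrist_force: [0.2, 0.4, 0.1]
width: 60.1
finger_force: 0.0
[484.7025971  355.6943034  190.22305292]
321 140
```

View pics/c10.png

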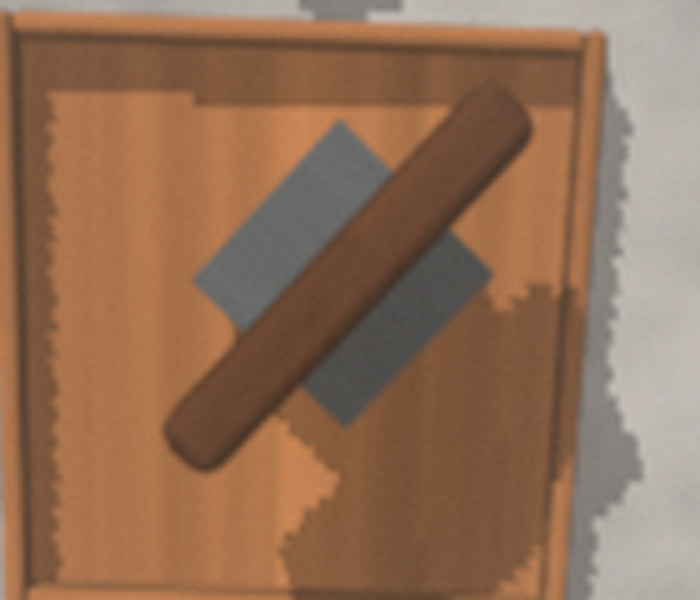

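```bash
python3 - <<'E'
from h import *
P=lambda u,v,z: ray('wrist',251+(u+.5)/5-.5,80+(v+.5)/5-.5,z)[:2]
H=np.array([P(*c,37) for c in((342,118),(494,273),(347,428),(193,282))]);print(H.round(1),'ctr',H.mean(0).round(1),[np.hypot(*(H[i]-H[i-1])).round(1) for i in range(4)])
B=np.array([P(*c,69) for c in((488,80),(533,128),(208,472),(165,430))]);print(B.round(1),'ctr',B.mean(0).round(1))
ax=(B[0]+B[1]-B[2]-B[3])/2;print('bar',np.hypot(*ax),np.degrees(np.arctan2(ax[1],ax[0])))
e=(H[1]-H[2]);f=H[0]-H[3];print(np.degrees(np.arctan2(e[1],e[0])),np.degrees(np.arctan2(f[1],f[0])))
e=(H[0]-H[1]);f=H[3]-H[2];print(np.degrees(np.arctan2(e[1],e[0])),np.degrees(np.arctan2(f[1],f[0])))
E
```

```text
[[485.5 439.5]
 [516.6 409.6]
 [486.9 377.8]
 [455.2 407.6]] ctr [486.  408.6] [np.float64(44.0), np.float64(43.2), np.float64(43.6), np.float64(43.5)]
[[511.1 444.3]
 [519.3 436.2]
 [460.3 374. ]
 [452.3 381.9]] ctr [485.8 409.1]
bar 85.72528308322543 46.611121590057024
46.91852372108162 46.57692384821335
136.16075695897123 136.73348059374558
```

```bash
python3 -m inch '0 0 0 .03 .001 0 .5;0 0 0 .023 .0005 0 .5;0 0 .15 0 0 0 .5;0 0 .15 0 0 0 .5;0 0 .15 0 0 0 .5;0 0 .15 0 0 0 .5;0 0 .157 0 0 0 .5;0 0 0 0 0 .04 .5;0 0 0 0 0 .04 .5;0 0 0 0 0 0 .5;0 0 0 0 0 0 .5'
python3 - <<'E'
from h import *
s=get_state();print(s['tcp_pos'],Rn.from_quat(s['tool_rot']).as_matrix().round(3).tolist())
M=Rn.from_quat(s['tool_rot']).as_matrix();print(np.degrees(np.arctan2(M[1,0],M[0,0])), 'err in tool', (M.T@(np.array([486,409,28])-s['tcp_pos'])).round(1))
E
```

```text
time_s: 46.58
tcp_pos: [488.6, 408.8, 111.8]
tool_rot: [0.918, 0.396, 0.001, -0.0]
wrist_force: [0.4, 1.4, 0.4]
width: 42.9
finger_force: 0.0
[488.58159624 408.81361473 111.78949338] [[0.687, 0.727, 0.001], [0.727, -0.687, 0.001], [0.002, 0.001, -1.0]]
46.61919780869535 err in tool [-1.8 -2.  83.8]
```

```bash
python3 -m inch '0 0 0 -.0018 -.002 .03 .5;0 0 0 0 0 .025 .5;0 0 0 0 0 .015 .5;0 0 0 0 0 .008 .5;0 0 0 0 0 .006 .5;0 0 0 0 0 0 .5'
python3 -m inch '0 0 0 0 0 0 .3;0 0 0 0 0 0 .2;0 0 0 0 0 0 .1;0 0 0 0 0 0 0;0 0 0 0 0 0 0;0 0 0 0 0 0 0'
```

```text
time_s: 47.32
tcp_pos: [485.1, 409.4, 26.7]
tool_rot: [0.918, 0.396, 0.0, -0.0]
wrist_force: [0.1, -0.5, -0.2]
width: 42.4
finger_force: 0.0
time_s: 48.08
tcp_pos: [485.3, 409.4, 26.9]
tool_rot: [0.918, 0.396, 0.0, -0.0]
wrist_force: [-0.4, -0.8, 3.1]
width: 13.2
finger_force: 60.9
```

```bash
python3 -m inch '0 0 0 0 0 -.02 0;0 0 0 0 0 -.04 0;0 0 0 0 0 -.04 0;0 0 .14 0 0 -.04 0;0 0 .14 0 0 0 0;0 0 .14 0 0 0 0;0 0 .14 0 0 0 0;0 0 0 -.0054 .0247 0 0;0 0 0 -.0108 .0494 0 0;0 0 0 -.0108 .0494 0 0;0 0 0 -.0108 .0494 0 0;0 0 0 -.0108 .0494 0 0'
python3 -m inch '0 0 0 -.0108 .0494 0 0;0 0 0 -.0108 .0494 0 0;0 0 0 -.0108 .0494 0 0;0 0 0 -.0108 .0494 0 0;0 0 0 -.0108 .0494 0 0;0 0 0 -.0108 .0494 0 0;0 0 0 -.0108 .0494 0 0;0 0 0 -.0054 .0247 0 0;0 0 0 0 0 0 0'
python3 - <<'E'
from h import *
snap('top');snap('wrist');snap('scene')
s=get_state()
M=Rn.from_quat(s['tool_rot']).as_matrix();print(s['tcp_pos'],np.degrees(np.arctan2(M[1,0],M[0,0])), 'err in tool', (M.T@(np.array([515.5,-398.5,100])-s['tcp_pos'])).round(1),s['width'])
E
```

```text
time_s: 49.58
tcp_pos: [493.3, 180.4, 167.0]
tool_rot: [0.992, 0.127, -0.0, -0.0]
wrist_force: [0.8, 0.2, -3.0]
width: 13.1
finger_force: 59.9
time_s: 50.7
tcp_pos: [508.9, -198.9, 166.9]
tool_rot: [0.992, 0.125, 0.0, 0.0]
wrist_force: [-0.4, 0.1, -2.6]
width: 12.9
finger_force: 60.0
[ 508.18818042 -195.66632388  166.53407964] 14.630329769765595 err in tool [-44.1 198.2  66.2] 13.127355588630293
```

```bash
python3 - <<'E'
from h import *
for n in('wrist','top','scene'): print(n,proj(n,[515.5,-398.5,40]),proj(n,[515.5,-398.5,64]))
E
python3 -m inch '0 0 0 -.035 .045 0 0;0 0 0 -.035 .045 0 0;0 0 0 -.035 .045 0 0;0 0 0 0 0 0 0;0 0 0 0 0 0 0'
python3 - <<'E'
from h import *
im=snap('wrist');s=get_state();print(s['tcp_pos']);p=proj('wrist',[515.5,-398.5,50]);print(p)
u,v=p.astype(int);u=min(max(u,80),560);v=min(max(v,75),325);print(u,v)
crop('wrist','c11.png',u-80,v-75,u+80,v+75,4)
E
```

```text
wrist [510.62544673 232.39521539] [526.76994109 241.6790874 ]
top [408.44706031 190.34089078] [409.64887172 189.56295649]
scene [222.04439799 182.16882782] [221.13554023 176.442581  ]
time_s: 51.48
tcp_pos: [441.2, -352.4, 166.3]
tool_rot: [0.992, 0.127, -0.0, -0.001]
wrist_force: [-0.7, 0.7, -2.2]
width: 12.7
finger_force: 60.0
[ 441.43792745 -351.95652268  166.33082285]
[388.58899321 127.59075155]
388 127
```

View pics/c11.png

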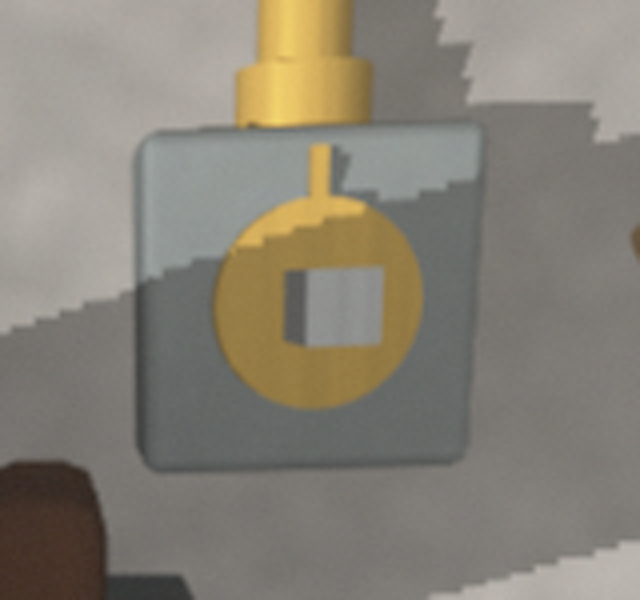

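```bash
python3 - <<'E'
from h import *
P=lambda u,v,z: ray('wrist',308+(u+.5)/4-.5,52+(v+.5)/4-.5,z)[:2]
print('collar',P(319.5,302.5,40),'shaft',P(345,307,64))
S=np.array([P(*c,64) for c in((307,268),(383,267),(383,346),(306,347))]);print(S.round(1),S.mean(0))
an=lambda d:np.degrees(np.arctan2(d[1],d[0])).round(1)
print('ptr',an(P(320.5,147,43)-P(321,200,43)),'shaft',an(S[0]-S[3]),an(S[1]-S[2]),an(S[0]-S[1])-90,an(S[3]-S[2])-90)
B=np.array([P(*c,34) for c in((138,130),(484,123),(468,463),(147,471))]);print('block',B.mean(0),an(B[0]-B[3]),an(B[1]-B[2]),an(B[0]-B[1])-90,an(B[3]-B[2])-90)
s=get_state();M=Rn.from_quat(s['tool_rot']).as_matrix();print('tool',an(M[:,0]),an(-M[:,1]) -90)
t=np.append((P(319.5,302.5,40)+S.mean(0))/2,100);print(t,(M.T@(t-s['tcp_pos'])).round(1))
E
```

```text
collar [ 515.93215434 -399.73326892] shaft [ 515.46439036 -399.80729805]
[[ 521.  -389.6]
 [ 525.2 -404.9]
 [ 509.8 -410.2]
 [ 505.5 -394.4]] [ 515.38521303 -399.77620854]
ptr 18.8 shaft 17.3 19.0 15.400000000000006 15.400000000000006
block [ 515.44601742 -398.72730955] 17.5 17.4 15.700000000000003 16.099999999999994
tool 14.7 14.700000000000003
[ 515.65868369 -399.75473873  100.        ] [59.7 65.2 66.2]
```

```bash
python3 -m inch '0 0 -.033 .02 .022 0 0;0 0 0 .02 .022 0 0;0 0 0 .02 .0205 0 0;0 0 0 0 0 .03 0;0 0 0 0 0 .025 0;0 0 0 0 0 .01 0;0 0 0 0 0 0 0;0 0 0 0 0 0 0'
cat > e.py <<'E'
from h import *
import sys
s=get_state();M=Rn.from_quat(s['tool_rot']).as_matrix();t=np.array([float(a) for a in sys.argv[1:4]])
print(s['tcp_pos'].round(1),np.degrees(np.arctan2(M[1,0],M[0,0])).round(1),(M.T@(t-s['tcp_pos'])).round(1),'rotvec deg off vertical',M[:,2].round(4),np.round(s['wrist_force'],1),np.round(s['ft_torque'],2))
E
python3 e.py 515.6 -399.4 90
```

```text
time_s: 52.52
tcp_pos: [517.5, -400.0, 102.7]
tool_rot: [0.99, 0.144, 0.001, 0.001]
wrist_force: [0.3, 0.2, -2.3]
width: 13.0
finger_force: 60.0
[ 517.5 -400.   102.7] 16.5 [-1.7 -1.1 12.7] rotvec deg off vertical [ 0.0015 -0.0016 -1.    ] [ 0.3  0.2 -2.3] [-0.02  0.04 -0.04]
```

```bash
python3 -m inch '0 0 0 -.0016 -.001 .006 0;0 0 0 0 0 .006 0;0 0 0 0 0 0 0;0 0 0 0 0 0 0'; python3 e.py 515.6 -399.4 90;python3 -m inch '0 0 0 0 0 0 0'; python3 e.py 515.6 -399.4 90
```

```text
time_s: 53.02
tcp_pos: [514.8, -399.4, 89.5]
tool_rot: [0.99, 0.143, 0.0, -0.0]
wrist_force: [0.1, -0.2, -2.4]
width: 13.2
finger_force: 60.1
[ 514.8 -399.4   89.5] 16.5 [ 0.8  0.2 -0.5] rotvec deg off vertical [ 0.  0. -1.] [ 0.1 -0.2 -2.4] [-0.01 -0.02  0.04]
time_s: 53.15
tcp_pos: [514.9, -399.5, 89.7]
tool_rot: [0.99, 0.143, 0.0, 0.0]
wrist_force: [-0.3, 0.2, -2.8]
width: 12.9
finger_force: 60.1
[ 514.9 -399.5   89.7] 16.5 [ 0.7  0.1 -0.3] rotvec deg off vertical [ 3.e-04 -3.e-04 -1.e+00] [-0.3  0.2 -2.8] [ 0.01 -0.01 -0.  ]
```

Now shift +0.6 mm and lower in small steps (seated when TCP z ≈ 62).

```bash
python3 -m inch '0 0 0 .0006 0 .002 0;0 0 0 0 0 .002 0;0 0 0 0 0 .002 0;0 0 0 0 0 0 0'; python3 e.py 515.6 -399.4 62; python3 -m inch '0 0 0 0 0 .001 0;0 0 0 0 0 .001 0;0 0 0 0 0 0 0'; python3 e.py 515.6 -399.4 62
```

```text
time_s: 53.65
tcp_pos: [515.3, -399.0, 83.2]
tool_rot: [0.99, 0.143, -0.0, -0.0]
wrist_force: [-0.5, 0.0, -2.5]
width: 12.9
finger_force: 60.1
[ 515.3 -399.    83.2] 16.5 [ 0.2  0.5 21.2] rotvec deg off vertical [-4.e-04  5.e-04 -1.e+00] [-0.5  0.  -2.5] [-0.01 -0.03 -0.05]
time_s: 54.02
tcp_pos: [515.4, -399.1, 81.4]
tool_rot: [0.99, 0.143, -0.0, -0.0]
wrist_force: [0.1, 0.7, -3.1]
width: 13.1
finger_force: 60.1
[ 515.4 -399.1   81.4] 16.5 [ 0.2  0.3 19.4] rotvec deg off vertical [-1.e-04  1.e-04 -1.e+00] [ 0.1  0.7 -3.1] [ 0.02  0.03 -0.01]
```

```bash
python3 -m inch '0 0 0 0 0 .003 0;0 0 0 0 0 .003 0;0 0 0 0 0 .003 0;0 0 0 0 0 .003 0;0 0 0 0 0 .003 0;0 0 0 0 0 0 0'; python3 e.py 515.6 -399.4 62; python3 -m inch '0 0 0 0 0 .001 0;0 0 0 0 0 .001 0;0 0 0 0 0 .001 0;0 0 0 0 0 0 0'; python3 e.py 515.6 -399.4 62
```

```text
time_s: 54.78
tcp_pos: [515.3, -399.0, 66.1]
tool_rot: [0.99, 0.143, -0.0, -0.0]
wrist_force: [0.3, 0.8, -2.0]
width: 12.7
finger_force: 60.1
[ 515.3 -399.    66.1] 16.5 [0.2 0.5 4.1] rotvec deg off vertical [-5.e-04  5.e-04 -1.e+00] [ 0.3  0.8 -2. ] [ 0.01 -0.01 -0.04]
time_s: 55.28
tcp_pos: [515.4, -399.1, 63.4]
tool_rot: [0.99, 0.143, -0.0, -0.0]
wrist_force: [-0.7, -1.0, -2.0]
width: 13.0
finger_force: 60.1
[ 515.4 -399.1   63.4] 16.5 [0.2 0.3 1.4] rotvec deg off vertical [-2.e-04  1.e-04 -1.e+00] [-0.7 -1.  -2. ] [0.01 0.02 0.05]
```

```bash
python3 -m inch '0 0 0 0 0 .001 0;0 0 0 0 0 .0005 0;0 0 0 0 0 0 0'; python3 e.py 515.6 -399.4 62; python3 -m inch '0 0 0 0 0 .0005 0;0 0 0 0 0 .0005 0;0 0 0 0 0 0 0'; python3 e.py 515.6 -399.4 62
```

```text
time_s: 55.65
tcp_pos: [515.4, -399.2, 62.0]
tool_rot: [0.99, 0.143, 0.0, 0.0]
wrist_force: [-0.1, -0.1, -2.1]
width: 13.2
finger_force: 60.1
[ 515.4 -399.2   62. ] 16.5 [0.1 0.3 0. ] rotvec deg off vertical [ 0. -0. -1.] [-0.1 -0.1 -2.1] [-0.03  0.03  0.  ]
time_s: 56.02
tcp_pos: [515.5, -399.3, 61.9]
tool_rot: [0.99, 0.143, 0.0, 0.0]
wrist_force: [-2.5, 0.6, 6.0]
width: 13.2
finger_force: 61.2
[ 515.5 -399.3   61.9] 16.5 [ 0.1  0.2 -0.1] rotvec deg off vertical [ 3.e-04 -4.e-04 -1.e+00] [-2.5  0.6  6. ] [0.47 0.29 0.04]
```

```bash
python3 -m inch '0 0 -.07 0 0 0 0;0 0 -.08 0 0 0 0;0 0 -.1 0 0 0 0;0 0 -.1 0 0 0 0;0 0 -.1 0 0 0 0;0 0 -.1 0 0 0 0;0 0 0 0 0 0 0'; python3 e.py 515.6 -399.4 62; python3 -m inch '0 0 -.1 0 0 0 0;0 0 -.1 0 0 0 0;0 0 -.1 0 0 0 0;0 0 -.1 0 0 0 0;0 0 -.1 0 0 0 0;0 0 -.1 0 0 0 0;0 0 -.1 0 0 0 0;0 0 -.1 0 0 0 0;0 0 0 0 0 0 0'; python3 e.py 515.6 -399.4 62
```

```text
time_s: 56.9
tcp_pos: [515.6, -399.2, 61.9]
tool_rot: [0.913, 0.407, 0.0, 0.0]
wrist_force: [-1.5, 0.7, 5.4]
width: 13.2
finger_force: 61.2
[ 515.6 -399.2   61.9] 48.0 [-0.1  0.1 -0.1] rotvec deg off vertical [ 5.e-04 -4.e-04 -1.e+00] [-1.5  0.7  5.4] [0.36 0.31 0.04]
time_s: 58.02
tcp_pos: [515.4, -399.7, 61.9]
tool_rot: [0.683, 0.731, -0.0, 0.001]
wrist_force: [-2.9, 0.5, 4.7]
width: 13.3
finger_force: 61.1
[ 515.4 -399.7   61.9] 93.9 [ 0.3  0.2 -0.1] rotvec deg off vertical [ 2.0e-04 -1.3e-03 -1.0e+00] [-2.9  0.5  4.7] [0.16 0.43 0.01]
```

```bash
for i in 1; do python3 -m inch '0 0 -.05 0 0 0 0;0 0 -.03 0 0 0 0'; python3 e.py 515.6 -399.4 62;python3 -m inch '0 0 -.03 0 0 0 0;0 0 -.03 0 0 0 0'; python3 e.py 515.6 -399.4 62; done
```

```text
time_s: 58.28
tcp_pos: [515.4, -399.7, 61.9]
tool_rot: [0.653, 0.757, -0.0, 0.0]
wrist_force: [-2.0, 0.4, 5.2]
width: 13.2
finger_force: 61.1
[ 515.4 -399.7   61.9] 98.5 [ 0.3  0.2 -0.1] rotvec deg off vertical [ 3.0e-04 -1.2e-03 -1.0e+00] [-2.   0.4  5.2] [ 0.16  0.53 -0.17]
time_s: 58.52
tcp_pos: [515.4, -399.7, 61.9]
tool_rot: [0.63, 0.777, -0.0, 0.0]
wrist_force: [-2.0, -0.5, 5.3]
width: 13.2
finger_force: 61.1
[ 515.4 -399.7   61.9] 101.9 [ 0.3  0.3 -0.1] rotvec deg off vertical [ 3.0e-04 -1.2e-03 -1.0e+00] [-2.  -0.5  5.3] [ 0.14  0.54 -0.11]
```

```bash
for i in 1; do python3 -m inch '0 0 -.03 0 0 0 0;0 0 -.03 0 0 0 0'; python3 e.py 515.6 -399.4 62;python3 -m inch '0 0 -.03 0 0 0 0;0 0 0 0 0 0 0'; python3 e.py 515.6 -399.4 62;  done
```

```text
time_s: 58.78
tcp_pos: [515.5, -399.8, 61.9]
tool_rot: [0.606, 0.795, -0.0, 0.001]
wrist_force: [-1.7, 0.6, 4.9]
width: 13.1
finger_force: 61.1
[ 515.5 -399.8   61.9] 105.3 [ 0.3  0.2 -0.1] rotvec deg off vertical [ 3.0e-04 -1.2e-03 -1.0e+00] [-1.7  0.6  4.9] [ 0.1   0.51 -0.17]
time_s: 59.02
tcp_pos: [515.4, -399.8, 61.9]
tool_rot: [0.595, 0.804, -0.0, 0.001]
wrist_force: [-2.7, 0.1, 4.4]
width: 12.9
finger_force: 61.2
[ 515.4 -399.8   61.9] 107.0 [ 0.3  0.3 -0.1] rotvec deg off vertical [ 5.0e-04 -1.1e-03 -1.0e+00] [-2.7  0.1  4.4] [ 0.14  0.48 -0.31]
```

```bash
for i in 1; do python3 -m inch '0 0 -.02 0 0 0 0;0 0 0 0 0 0 0'; python3 e.py 515.6 -399.4 62;python3 -m inch '0 0 -.02 0 0 0 0;0 0 0 0 0 0 0'; python3 e.py 515.6 -399.4 62;python3 -m inch '0 0 -.02 0 0 0 0;0 0 0 0 0 0 0'; python3 e.py 515.6 -399.4 62;  done
```

```text
time_s: 59.28
tcp_pos: [515.4, -399.8, 61.9]
tool_rot: [0.588, 0.809, -0.0, 0.001]
wrist_force: [-2.1, -0.1, 5.5]
width: 13.1
finger_force: 61.4
[ 515.4 -399.8   61.9] 108.0 [ 0.4  0.3 -0.1] rotvec deg off vertical [ 7.e-04 -9.e-04 -1.e+00] [-2.1 -0.1  5.5] [ 0.07  0.49 -0.56]
time_s: 59.52
tcp_pos: [515.5, -399.8, 61.9]
tool_rot: [0.58, 0.815, -0.0, 0.001]
wrist_force: [-2.4, -0.1, 5.9]
width: 13.1
finger_force: 61.8
[ 515.5 -399.8   61.9] 109.1 [ 0.3  0.2 -0.1] rotvec deg off vertical [ 9.e-04 -7.e-04 -1.e+00] [-2.4 -0.1  5.9] [-0.04  0.55 -0.7 ]
time_s: 59.78
tcp_pos: [515.5, -399.8, 61.9]
tool_rot: [0.572, 0.82, 0.0, 0.001]
wrist_force: [-1.7, 0.1, 5.1]
width: 12.7
finger_force: 63.2
[ 515.5 -399.8   61.9] 110.2 [ 0.4  0.3 -0.1] rotvec deg off vertical [ 1.2e-03 -5.0e-04 -1.0e+00] [-1.7  0.1  5.1] [ 0.05  0.56 -0.94]
```

```bash
python3 -m inch '0 0 .06 0 0 0 0;0 0 .06 0 0 0 0;0 0 .06 0 0 0 0;0 0 0 0 0 0 0'; python3 e.py 515.6 -399.4 62;python3 -m inch '0 0 0 0 0 -.003 0;0 0 0 0 0 -.004 0;0 0 0 0 0 -.004 0;0 0 0 0 0 0 0'; python3 e.py 515.6 -399.4 62; python3 -m inch '0 0 0 0 0 -.004 0;0 0 0 0 0 -.005 0;0 0 0 0 0 -.005 0;0 0 0 0 0 -.005 0;0 0 0 0 0 -.01 0;0 0 0 0 0 -.02 0;0 0 0 0 0 -.02 0;0 0 0 0 0 -.02 0;0 0 0 0 0 -.02 0;0 0 0 0 0 0 0'; python3 e.py 486 409 150
```

```text
time_s: 60.28
tcp_pos: [515.5, -400.2, 61.9]
tool_rot: [0.642, 0.767, -0.001, 0.001]
wrist_force: [-2.0, -0.6, 6.3]
width: 13.0
finger_force: 61.1
[ 515.5 -400.2   61.9] 100.2 [ 0.8  0.2 -0.1] rotvec deg off vertical [ 6.0e-04 -2.1e-03 -1.0e+00] [-2.  -0.6  6.3] [-0.09  0.53 -0.01]
time_s: 60.78
tcp_pos: [515.6, -399.0, 72.2]
tool_rot: [0.642, 0.767, 0.0, 0.0]
wrist_force: [-0.2, -0.4, -2.1]
width: 13.1
finger_force: 60.0
[ 515.6 -399.    72.2] 100.1 [-0.4 -0.1 10.2] rotvec deg off vertical [ 3.e-04  1.e-04 -1.e+00] [-0.2 -0.4 -2.1] [-0.11 -0.04  0.02]
time_s: 62.02
tcp_pos: [516.4, -400.1, 183.4]
tool_rot: [0.642, 0.767, -0.0, 0.002]
wrist_force: [-0.4, -0.4, -2.6]
width: 12.9
finger_force: 60.1
[ 516.4 -400.1  183.4] 100.1 [801.9 112.5  30.5] rotvec deg off vertical [ 0.0033 -0.0035 -1.    ] [-0.4 -0.4 -2.6] [-0.02 -0.01  0.04]
```

```bash
python3 -m inch '0 0 .088 0 0 0 0;0 0 .088 0 0 0 0;0 0 0 .025 -.001 0 0;0 0 0 .0496 -.0025 0 0;0 0 0 .0496 -.0025 0 0;0 0 0 .0496 -.0025 0 0;0 0 0 .0496 -.0025 0 0;0 0 0 .0496 -.0025 0 0;0 0 0 .0496 -.0025 0 0;0 0 0 .0496 -.0025 0 0;0 0 0 .0496 -.0025 0 0;0 0 0 .0496 -.0025 0 0'
python3 -m inch '0 0 0 .0496 -.0025 0 0;0 0 0 .0496 -.0025 0 0;0 0 0 .0496 -.0025 0 0;0 0 0 .0496 -.0025 0 0;0 0 0 .0496 -.0025 0 0;0 0 0 .0496 -.0025 0 0;0 0 0 .025 -.001 0 0;0 0 0 0 0 0 0;0 0 0 0 0 0 0';python3 e.py 477 394 27
```

```text
time_s: 63.52
tcp_pos: [490.7, 73.8, 180.5]
tool_rot: [0.707, 0.707, -0.0, -0.0]
wrist_force: [-0.2, -0.7, -1.8]
width: 13.3
finger_force: 60.0
time_s: 64.65
tcp_pos: [474.5, 393.8, 180.2]
tool_rot: [0.707, 0.707, -0.001, -0.0]
wrist_force: [-0.4, -1.0, -2.9]
width: 12.9
finger_force: 59.9
[474.5 393.8 180.2] 90.1 [  0.4   2.8 153.2] rotvec deg off vertical [-0.0017 -0.0016 -1.    ] [-0.4 -1.  -2.9] [-0.   -0.06  0.01]
```

```bash
python3 -m inch '0 0 0 0 .0015 .04 0;0 0 0 0 0 .04 0;0 0 0 0 0 .03 0;0 0 0 0 0 .02 0;0 0 0 0 0 .01 0;0 0 0 0 0 .006 0;0 0 0 0 0 0 0';python3 e.py 477 394 27
python3 -m inch '0 0 0 0 0 .002 0;0 0 0 0 0 .001 0;0 0 0 0 0 .001 0;0 0 0 0 0 .001 0;0 0 0 0 0 0 0';python3 e.py 477 394 27
```

```text
time_s: 65.53
tcp_pos: [477.0, 394.6, 35.3]
tool_rot: [0.707, 0.707, 0.0, 0.0]
wrist_force: [0.6, 0.0, -2.4]
width: 13.2
finger_force: 59.9
[477.  394.6  35.3] 90.0 [-0.6  0.   8.3] rotvec deg off vertical [ 4.e-04  1.e-04 -1.e+00] [ 0.6  0.  -2.4] [ 0.03 -0.01  0.03]
time_s: 66.15
tcp_pos: [476.6, 394.8, 30.0]
tool_rot: [0.707, 0.707, -0.0, -0.0]
wrist_force: [0.2, -1.2, -2.5]
width: 13.2
finger_force: 59.9
[476.6 394.8  30. ] 90.1 [-0.8  0.4  3. ] rotvec deg off vertical [-1.e-04 -1.e-04 -1.e+00] [ 0.2 -1.2 -2.5] [ 0.01 -0.    0.04]
```

```bash
python3 -m inch '0 0 0 0 0 .001 0;0 0 0 0 0 .001 0;0 0 0 0 0 .0005 0;0 0 0 0 0 .0005 0;0 0 0 0 0 0 0';python3 e.py 477 394 27
python3 -m inch '0 0 0 0 0 .0003 0;0 0 0 0 0 .0003 0;0 0 0 0 0 0 0';python3 e.py 477 394 27
```

```text
time_s: 66.78
tcp_pos: [476.7, 394.8, 27.0]
tool_rot: [0.707, 0.707, 0.0, 0.0]
wrist_force: [0.3, 0.5, -1.7]
width: 13.1
finger_force: 60.0
[476.7 394.8  27. ] 90.1 [-0.8  0.3  0. ] rotvec deg off vertical [ 1.e-04  0.e+00 -1.e+00] [ 0.3  0.5 -1.7] [-0.03 -0.03  0.02]
time_s: 67.15
tcp_pos: [476.7, 394.8, 26.9]
tool_rot: [0.707, 0.707, 0.0, 0.0]
wrist_force: [-0.2, -0.5, 3.0]
width: 13.2
finger_force: 60.9
[476.7 394.8  26.9] 90.1 [-0.8  0.3 -0.1] rotvec deg off vertical [ 3.e-04  1.e-04 -1.e+00] [-0.2 -0.5  3. ] [-0.15  0.28  0.03]
```

```bash
python3 -m inch '0 0 0 0 0 0 .2;0 0 0 0 0 0 .4;0 0 0 0 0 0 .4;0 0 0 0 0 -.01 .4;0 0 0 0 0 -.03 .4;0 0 0 0 0 -.04 .4;0 0 0 0 0 -.04 .4;0 0 0 0 0 -.04 .4;0 0 0 -.04 0 0 .4;0 0 0 0 0 0 .4;0 0 0 0 0 0 .4'
python3 - <<'E'
from h import *
im=snap('top');w=snap('wrist');print(get_state()['tcp_pos'])
for n,x,y,wd in(('p2',446,154,1),('p4',448,35,1),('p1',451,-85,0),('p3',455,-206,0)): print(n,fitpot('top',x,y,wd))
# key: gray hub & dark bar inside tray, wrist image
h=cv2.cvtColor(w,cv2.COLOR_BGR2HSV)
u,v=proj('wrist',[477,395,50]).astype(int); print(u,v)
box=np.zeros(h.shape[:2],bool); box[max(0,v-52):v+52,u-52:u+52]=1
g=(box&(h[...,1]<60)).astype(np.uint8); n,_,st,_=cv2.connectedComponentsWithStats(g)
print([s.tolist() for s in st[1:] if s[4]>60])
b=(box&(h[...,2]<100)&(h[...,1]>90)).astype(np.uint8); b=cv2.morphologyEx(b,cv2.MORPH_OPEN,np.ones((3,3)))
for c in cv2.findContours(b,cv2.RETR_EXTERNAL,cv2.CHAIN_APPROX_NONE)[0]:
    if cv2.contourArea(c)>150: print('bar',cv2.minAreaRect(c))
print([proj('wrist',[477+x,395+y,z]).round().tolist() for x,y,z in((-22,22,37),(22,-22,37),(-7,45,69),(7,-45,69))])
# pointer: brass mask
ht=cv2.cvtColor(im,cv2.COLOR_BGR2HSV); y=cv2.inRange(ht,(15,90,80),(32,255,255))
a,bb=proj('top',[515.5,-399.4,40]).astype(int); print(a,bb)
print((y[bb-14:bb+12,a-14:a+14]>0).astype(int).tolist().__str__().replace('], [','\n').replace(', ','').replace('0','.'))
E
```

```text
time_s: 68.53
tcp_pos: [476.8, 355.0, 186.7]
tool_rot: [0.707, 0.707, 0.0, -0.0]
wrist_force: [0.6, -0.1, -0.5]
width: 34.3
finger_force: 0.0
[476.66618891 355.45617104 186.29344688]
p2 (array([445.7, 153.9]), np.float64(0.181))
p4 (array([445.9,  35.5]), np.float64(0.166))
p1 (array([450.1, -85.2]), np.float64(0.248))
p3 (array([ 458.2, -208.6]), np.float64(0.188))
317 149
[[296, 126, 15, 44, 602], [325, 127, 15, 43, 599]]
[[296.0, 126.0], [339.0, 169.0], [310.0, 99.0], [325.0, 199.0]]
408 190
[[.......111111...............
.......1111111..............
......11111111..............
......11111111..............
.......11111................
.......1....................
............................
............................
.............111............
...........11111111.........
..........1111111111........
.........11111....111.......
.........1111......11.......
.........1111......11.......
........11111......11.......
.......111111......11.......
.........11111....111.......
.........111111111111.......
..........1111111111........
...........11111111.........
............111111..........
............................
............................
............................
............................
............................]]
```

```bash
python3 -c "
from workcell import *
print(close_job())"
```

```text
the job is handed in; nothing more can be done
None
```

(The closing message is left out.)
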